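# Fit the sensor card in the culture-vial reader

### The job

Fit the new sensor card (the one with the blue grip and blue levers, standing in the black card stand) into the empty place of the vial reader's open card bay: swing both of its levers right out, slide it down the two red guides under control, without letting it drop, until it stands on the connector, then swing both levers fully upright so that they draw the card fully home. Leave the brown withdrawn card standing where it is, do not knock over or push about the other things on the bench, and let go of the card at the end.

Things in the scene. Friction and masses are not known exactly. Their poses are not given: they have to be found in the camera images.
- card: New sensor card, loose, 0.25 to 0.4 kg, upright in the stand. Origin: middle of its lower edge; z up, y along its width, x square to its faces. Green board 4 (x) by 92 (y) by 70 mm (z 0-70); on top an aluminium panel 30 by 136 by 4 mm (z 70-74) with a blue lever at each end. Same turned end for end: fits either way round.
- card_grip (a point): Middle of the top face of the card's blue grip block, 104 mm above its lower edge; axes as the card's. The block, in the middle of the panel, is 14 mm thick (x), 40 mm long (y), 30 mm tall: take the card by it from above, closing the fingers along x.
- lever_left (a joint): Blue lever at the card's +y end, hinged about x. 0 = upright (closed), grows as the tip swings outwards to +y, 0.85 rad = fully out (stop). Turns with 0.014 N m of friction (0.4 N at the tip), stays where left; starts anywhere between. To enter the bay it must be out at least 0.75 rad, so that its steel jaw below the hinge passes inside the rail lip.
- lever_left_hinge (a point): Hinge of the left lever, at y = +64, z = 74 mm of the card, x along its axis. When the lever is swung up in the bay its jaw hooks under the rail lip and draws that end of the card down; this takes up to 15 N near the tip, pushed from outside along its arc, inwards and upwards (a merely level push can jam by friction). It may spring back to 0.3 rad until the other end is down: push it up again.
- lever_right (a joint): The same lever at the card's -y end (y = -64 mm, z = 74 mm); 0 = upright, grows as its tip swings outwards to -y, 0.85 rad = fully out.
- lever_right_hinge (a point): Hinge of the right lever, at y = -64, z = 74 mm of the card; works as the left one.
- lever_left_tip (a point): Middle of the tip of the left lever, 40 mm from its hinge. The blue arm is 12 mm wide (x) and 8 mm thick, from 6 mm off the hinge to the tip.
- lever_right_tip (a point): Middle of the tip of the right lever, 40 mm from its hinge.
- slot_seat (a point): Empty place in the reader's bay: where the middle of the card's lower edge lies when fully home, 25 mm above the bench. z up, y along the line between its two guides, x across. The contacts stop a freely lowered card 5 mm above the seat; pushing it down those 5 mm takes about 12 N in all, and it stays where it is pushed.
- slot_mouth (a point): Top of the empty place's two red guides, 49 mm above the seat, same axes. They take the card's edges at y = -46 and +46 mm in channels 6 mm wide with 2.5 mm spare at each end; mouths flared to 13 mm across, 5 mm spare at each end. Rails with lips run along x at y = 73 to 87 mm on both sides, lip top 22 mm above the mouth.
- reader: Vial reader, fixed white instrument, 285 by 240 mm, origin on the bench under the middle of its card bay, x towards its back. Bay rim 97 mm high; two card places at x = -30 and +30 mm; sloping console in front (x -115 to -70 mm, 85 mm high); block with white-capped vials behind (x 70 to 170 mm, 135 mm high).
- fitted_card: The card already fitted in the bay's other place, fixed, with grey grip and grey closed levers (tops 139 mm above the bench); same size and axes as the new card, origin at its lower edge.
- stand: Black antistatic card stand, fixed, 150 (x) by 116 (y) mm, 58 mm high, origin on the bench under its middle. Cards stand on its base 12 mm above the bench, at x = -30 and +30 mm, their edges in upright grooves 45 mm deep, 6 mm wide, with 2 mm spare at each end.
- old_card: The withdrawn card, loose, brown board with grey grip and grey closed levers, in the stand's other place, 60 mm from the new one; same size and axes. Leave it standing.
- dishes_tall: Loose stack of five culture dishes behind the stand, 88 mm across, 80 mm high, origin under its middle.
- dishes_low: Loose stack of three culture dishes in front of the stand, 88 mm across, 48 mm high, origin under its middle.
- vial: Loose amber vial with white cap beside the stand, 27 mm across, 59 mm high, origin under its middle.
- loop_tub: Loose clear tub of red and yellow loops between reader and stand, towards the back, 60 mm across, up to 195 mm high with the loops, origin under its middle.
- bay_cover: The bay's white cover, loose, lying flat in front of the reader, 120 by 150 mm, 6 mm thick with 13 mm high corner screws.
- driver: Screwdriver, loose, 160 mm long, lying between reader and stand.
There are look-alikes about, which are no part of the job. What is shaped like the card but orange is not meant.

How it is judged:
By the outcome, as a careful person would: the job done as asked, in the order asked, and still so for the second after the job is handed in, with the robot touching nothing.
It also fails if it takes over 72 s, if anything falls off the work surface, if the arm or the gripper's body presses on something with over 40 N, if the wrist force passes 120 N, or if a joint passes its speed limit or range.

### The arm

A 7-joint arm with a two-finger parallel gripper is mounted at the origin on the work surface. World frame = base frame: x ahead of the robot, y to its left, z up, the work surface at z = 0. Lengths are in m, angles in rad, forces in N, time in s.
With the tool pointing down it reaches from about 0.425 to 0.875 m from the base axis. Payload 9.9 kg.
Tool frame: the origin (TCP) lies midway between the tips of the shut fingers; the grasp point (between the pads) lies 19 mm behind it (env.tcp_to_grasp is the distance from the TCP to the grasp point, in m); z points along the fingers, y is the line along which they close (so a half turn about z gives the same grasp; the last joint's range is limited). The gripper opens to 85 mm and grips with 20 to 120 N. Pads are 22 mm wide; open, the fingers measure 114 mm over their backs; the gripper's body (76 mm by 85 mm) begins 54 mm behind the grasp point. The pads swing forward as they close: fully open they stand 13 mm farther back than shut.
Start: joints at [1.179, 0.576, 0.025, 1.437, -0.015, 1.129, -0.057], TCP at [0.205, -0.643, 0.197] pointing down, gripper open.
Joint ranges: [-2.76, 2.76], [-0.34, 2.15], [-1.52, 1.57], [0.19, 2.46], [-1.09, 4.23], [0.17, 1.99], [-2.82, 2.82]. Speed limits (rad/s): [2.22, 2.22, 3.01, 3.01, 3.14, 3.14, 3.14].

### API

Orientations are given as a unit quaternion [w, x, y, z].
In Python, from plant import env gives the robot as it stands.
- The arm moves only by the tool send_rows, never from a script. Its argument "targets" is a list of rows, each an object with "rotation": the turn, a rotation vector about the world's x, y, z normalised to -1 to 1, where 1 is 0.12 rad, a list of three; "xyz": the shift along the world's x, y, z normalised to -1 to 1, where 1 is 2.5 cm, a list of three; "hand": the gripper's target within -1 to 1 (shut at 1, half-way at 0, fully open at -1). A call has 1 to 20 rows; each row shifts and turns the commanded pose from where the row before left it; what a row does not reach is not made up. A row lasts 1/12 s, in which the tool goes at most 41.7 mm and 7.16 degrees, less where a joint would pass 70% of its speed; a pose out of reach is approached as far as the arm can. A call with a number of a shift or a turn outside -1 to 1 is refused whole. A call with a gripper value outside its range is refused whole. The fingers move at their own pace and stop on an object; "squeeze" is the grip in N (left out, the last holds). Time passes only in rows, so rows that do not move let the fingers close. It gives the time, the measured TCP pose, the force, the opening and the grip force at its end, in the units of the state.
- env.read_state(): the state, without advancing time (a new reading comes with each control period).
- env.read_camera(name): name is "side" or "top" or "wrist"; returns a dict with "img" (420x560x3 uint8, red, green, blue), "z_map" (420x560 float32, m along the optical axis (not along the pixel's ray), 0 where there is no reading), "fx", "fy", "cx", "cy" (pixels), "dist_coeffs" ([k1, k2, p1, p2, k3] as OpenCV has them; the pictures are not rectified), "R" (3x3) and "t" (3): a world point X has camera coordinates R X + t. Camera axes: x right, y down, z forward; pixel columns grow to the right and rows downward; lengths in m; the calibration is good to about 2 mm. A picture is of the moment at which its call begins.
- env.finish_job(): hands the job in; it is judged then, once.
The state is a dict: "time": time; "qpos": joint angles; "joint_velocities": joint speeds; "effort": joint torques, N m; "eef_pos": TCP position; "ee_rot": TCP orientation; "ft_force": force on the tool from outside, world axes, zero at the start; "wrist_torque": the same for the moment, N m; "opening": finger opening in m; "gripper_force": force on a finger pad.
Only numpy, scipy, OpenCV 4.12 (cv2) and the standard library are available. Lean on these libraries where they do the work, as an engineer would, in place of code of your own. Each camera call takes 0.05 s, during which the arm holds its last target. There are 200 camera calls.

## Working session

There is one attempt and no reset: what is moved stays moved. The work goes in short steps, Python scripts to look and compute and a tool call to move; the robot and the scene stay as the last step left them, time stands still between calls to the robot, and variables do not carry over. Pictures are saved under pics/ and viewed, at most 10 in all, crops included, and the job is handed in when it is done.

Besides the shell and the picture viewer there is one more tool, called after "Request:" by a JSON object that holds its "name" and its "arguments", one argument or row to a line. send_rows: Moves the arm, as the interface text tells. Scaled input: -1 to 1 covers 2.5 cm each way for a shift and 0.12 rad each way for a turn. Its arguments: {"type":"object","properties":{"targets":{"type":"array","items":{"type":"object","properties":{"rotation":{"type":"array","items":{"type":"number"}},"xyz":{"type":"array","items":{"type":"number"}},"hand":{"type":"number"}}}},"squeeze":{"type":"number"}},"required":["targets"]}

```bash
mkdir -p pics; ls; cat > h.py <<'E'
import numpy as np, cv2
from plant import env
def cam(n):
    c=env.read_camera(n); c['K']=np.array([[c['fx'],0,c['cx']],[0,c['fy'],c['cy']],[0,0,1.]]);c['D']=np.array(c['dist_coeffs'],float);c['R']=np.array(c['R']);c['t']=np.array(c['t']);return c
def cloud(c):
    h,w=c['z_map'].shape
    u,v=np.meshgrid(np.arange(w),np.arange(h))
    p=cv2.undistortPoints(np.stack([u,v],-1).reshape(-1,1,2).astype(np.float64),c['K'],c['D']).reshape(h,w,2)
    z=c['z_map'].astype(float)
    X=np.dstack([p[...,0]*z,p[...,1]*z,z])
    W=(X-c['t'])@c['R']
    W[z<=0]=np.nan
    return W
def proj(c,P):
    return cv2.projectPoints(np.asarray(P,float).reshape(-1,1,3),cv2.Rodrigues(c['R'])[0],c['t'],c['K'],c['D'])[0].reshape(-1,2)
def save(n,img): cv2.imwrite('pics/'+n+'.png',img[...,::-1])
E
python3 - <<'E'
from h import *
ims=[]
for n in ['side','top']:
    c=cam(n); np.save(n+'.npy',c,allow_pickle=True); save(n,cv2.resize(c['img'],(800,600)))
    print(n,-c['R'].T@c['t'],c['R'][2],c['fx'])
print(env.read_state())
E
```

```text
pics
side [0.42188077 0.85286132 0.96137053] [ 0.05429951 -0.71462252 -0.69739961] 521.2561383792162
top [ 0.35759629 -0.03352768  1.0291472 ] [ 0.14242169  0.02210742 -0.98955916] 444.36191248663795
{'time': 0.1, 'qpos': array([ 1.17921553,  0.5764506 ,  0.02484733,  1.43781765, -0.01498698,
        1.12900951, -0.05651466]), 'joint_velocities': array([-6.75111251e-05, -6.23046224e-04, -2.45676746e-04, -3.09632348e-03,
        5.68895114e-04, -2.65958422e-04,  8.07301223e-04]), 'effort': array([ 4.60903175e-03, -7.67304397e+01,  2.25721322e+00, -2.86606729e+01,
        1.57468230e-02,  8.65295733e-03,  1.45551769e-05]), 'eef_pos': array([ 0.20434873, -0.64284419,  0.19602946]), 'ee_rot': array([-7.33307626e-04,  9.88180141e-01,  1.53295288e-01, -1.58533650e-04]), 'ft_force': array([ 0.09273305, -1.01336722,  0.00152001]), 'wrist_torque': array([ 0.03945513, -0.07573913,  0.01884533]), 'gripper_force': 0.0, 'opening': 0.08578369494232611}
```

View pics/side.png

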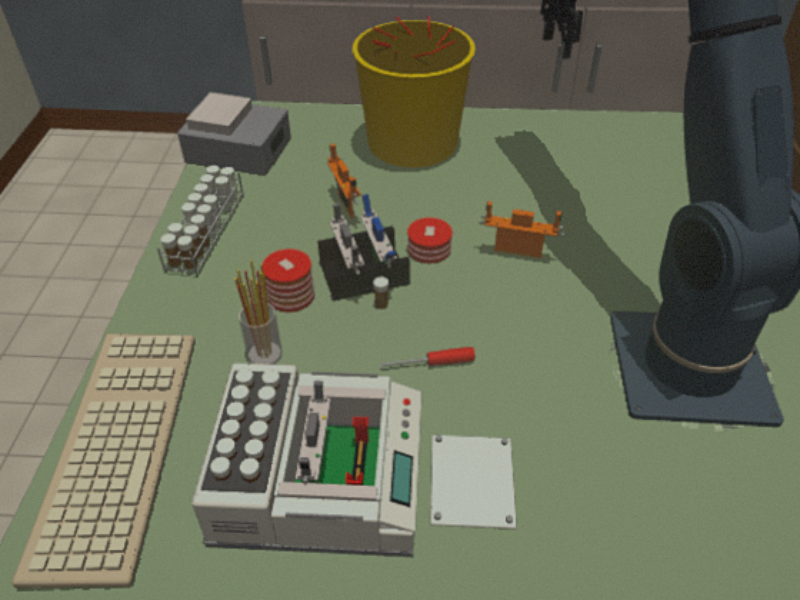

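View pics/top.png

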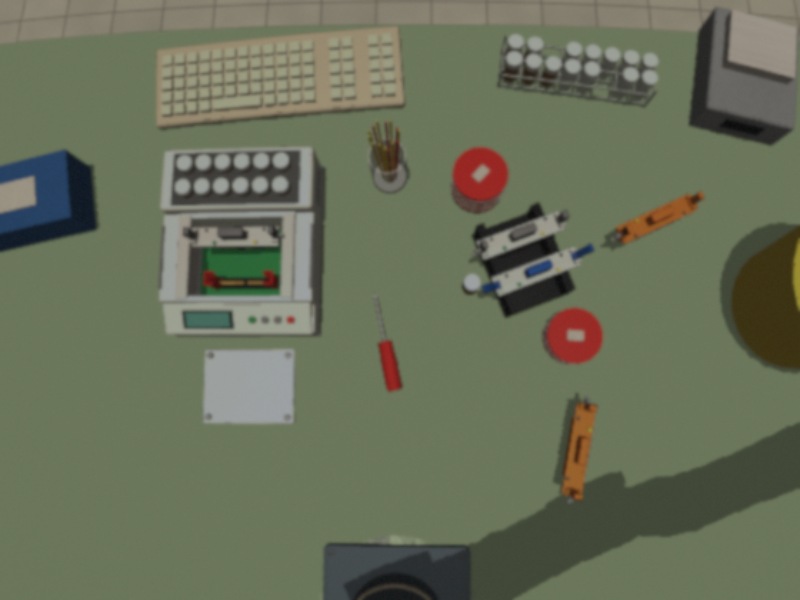

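The top view shows the new card (800x600 px) with its grip at (540,268) and levers at (490,287) and (590,248). The red guides are at (211,280) and (270,279). The fitted card is behind them at (232,233) and the loop tub at (388,160). Next I'll measure these.

```bash
cat > m.py <<'E'
from h import *
np.set_printoptions(precision=4,suppress=True)
def fit(P):
    m=P[:,:2].mean(0); r=cv2.minAreaRect((P[:,:2]*1000).astype(np.float32)); return r
for n in ['top','side']:
    c=np.load(n+'.npy',allow_pickle=True).item(); W=cloud(c); hsv=cv2.cvtColor(c['img'],cv2.COLOR_RGB2HSV).astype(int)
    H,S,V=hsv[...,0],hsv[...,1],hsv[...,2]
    X,Y,Z=W[...,0],W[...,1],W[...,2]
    stand=(X>.3)&(X<.75)&(Y>-.5)&(Y<-.1)
    blue=(H>100)&(H<125)&(S>130)&stand&(Z>.06)
    print(n,'blue',blue.sum(), 'zmax',Z[blue].max())
    b=W[blue]; top=b[np.abs(b[:,2]-.116)<.006]
    g=W[blue]; 
    lab=cv2.connectedComponentsWithStats(blue.astype(np.uint8))
    for i in range(1,lab[0]):
        q=W[lab[1]==i]
        if len(q)>8: print(' comp',lab[2][i],'mean',q.mean(0),'min',q.min(0),'max',q.max(0)); print('  top: ',fit(q[np.abs(q[:,2]-.116)<.006]) if i and (np.abs(q[:,2]-.116)<.006).sum()>5 else '')
    red=((H<8)|(H>172))&(S>140)&(V>60)&(X>.3)&(X<.62)&(Y>.1)&(Y<.45)&(Z>.055)
    lab=cv2.connectedComponentsWithStats(red.astype(np.uint8))
    for i in range(1,lab[0]):
        q=W[lab[1]==i]
        if len(q)>8:
            t=q[q[:,2]>.065]; print(' red',lab[2][i],q.mean(0),q.max(0), 'top',len(t), fit(t) if len(t)>3 else '')
    # light panel tops stand (z~86)
    pan=(S<70)&(V>110)&stand&(np.abs(Z-.086)<.008)
    lab=cv2.connectedComponentsWithStats(pan.astype(np.uint8))
    for i in range(1,lab[0]):
        if lab[2][i][4]>60: q=W[lab[1]==i]; print(' panel',lab[2][i],q.mean(0),fit(q))
    rim=(S<60)&(V>120)&(np.abs(Z-.097)<.006)&(Y>.05)&(Y<.5)
    q=W[rim]; print(' rim',len(q),fit(q))
    # fitted card levers/panel
    rb=(np.abs(Z-.132)<.012)&(Y>.1)&(Y<.4)&(X<.56)
    lab=cv2.connectedComponentsWithStats(rb.astype(np.uint8))
    for i in range(1,lab[0]):
        if lab[2][i][4]>8: q=W[lab[1]==i]; print(' hi',lab[2][i],q.mean(0),fit(q))
E
python3 m.py
```

```text
top blue 154 zmax 0.1234591055877524
 comp [402 172  13   9  40] mean [ 0.5639 -0.2752  0.1075] min [ 0.5581 -0.2854  0.0891] max [ 0.5696 -0.2662  0.1235]
  top:  ((565.4010009765625, -280.01324462890625), (6.727681636810303, 9.71277904510498), 22.992671966552734)
 comp [369 183  16  10  78] mean [ 0.5362 -0.2057  0.115 ] min [ 0.5268 -0.2221  0.105 ] max [ 0.5462 -0.1899  0.1195]
  top:  ((536.5772094726562, -206.88133239746094), (9.502872467041016, 34.59978485107422), 20.0902042388916)
 comp [338 199  11   5  36] mean [ 0.509  -0.1354  0.1085] min [ 0.5024 -0.1484  0.0902] max [ 0.5155 -0.1244  0.1203]
  top:  ((506.18841552734375, -130.0919952392578), (7.16373872756958, 11.094095230102539), 5.863937854766846)
 red [143 190   9  10  65] [0.5264 0.2978 0.0701] [0.5362 0.3043 0.0786] top 53 ((525.9927368164062, 296.6068115234375), (20.966894149780273, 13.532768249511719), 6.1624884605407715)
 red [184 190   8  11  57] [0.5261 0.2018 0.0696] [0.5369 0.2099 0.0775] top 48 ((526.2833862304688, 202.15798950195312), (13.671998023986816, 20.79639434814453), 84.635986328125)
 panel [338 14
[... 1395 characters left out ...]
28.4656372070312, 202.79580688476562), (19.062259674072266, 18.866365432739258), 4.576420307159424)
 red [242 331  11   8  57] [0.5268 0.2985 0.0719] [0.5367 0.3039 0.0781] top 56 ((526.5988159179688, 296.4095764160156), (15.109185218811035, 20.035837173461914), 87.5134506225586)
 panel [252 147  23  36 220] [ 0.5398 -0.2051  0.0859] ((539.0482177734375, -213.06341552734375), (30.300081253051758, 140.287109375), 22.23210906982422)
 panel [231 154  16  33 162] [ 0.6029 -0.1881  0.0856] ((602.577880859375, -184.08705139160156), (28.54888153076172, 134.72216796875), 13.936736106872559)
 rim 3005 ((557.6906127929688, 251.053466796875), (142.62210083007812, 238.52731323242188), 0.979205846786499)
```

Request:
{"name": "send_rows", "arguments": {
  "targets": [
    {"xyz": [0.67, 0.99, 1], "rotation": [0, 0, 0.718], "hand": 1},
    {"xyz": [0.67, 0.99, 1], "rotation": [0, 0, 0.718], "hand": 1},
    {"xyz": [0.67, 0.99, 0], "rotation": [0, 0, 0.718], "hand": 1},
    {"xyz": [0.67, 0.99, 0], "rotation": [0, 0, 0.718], "hand": 1},
    {"xyz": [0.67, 0.99, 0], "rotation": [0, 0, 0.718], "hand": 1},
    {"xyz": [0.67, 0.99, 0], "rotation": [0, 0, 0.718], "hand": 1},
    {"xyz": [0.67, 0.99, 0], "rotation": [0, 0, 0.718], "hand": 1},
    {"xyz": [0.67, 0.99, 0], "rotation": [0, 0, 0.718], "hand": 1},
    {"xyz": [0.67, 0.99, 0], "rotation": [0, 0, 0.718], "hand": 1},
    {"xyz": [0.67, 0.99, 0], "rotation": [0, 0, 0.718], "hand": 1},
    {"xyz": [0.67, 0.99, 0], "rotation": [0, 0, 0.718], "hand": 1},
    {"xyz": [0.67, 0.99, 0], "rotation": [0, 0, 0.718], "hand": 1},
    {"xyz": [0.67, 0.99, 0], "rotation": [0, 0, 0.718], "hand": 1},
    {"xyz": [0.67, 0.99, 0], "rotation": [0, 0, 0.718], "hand": 1},
    {"xyz": [0.67, 0.99, 0], "rotation": [0, 0, 0.718], "hand": 1},
    {"xyz": [0.67, 0.99, 0], "rotation": [0, 0, 0.718], "hand": 1},
    {"xyz": [0.67, 0.99, 0], "rotation": [0, 0, 0.718], "hand": 1},
    {"xyz": [0.67, 0.99, 0], "rotation": [0, 0, 0.718], "hand": 1},
    {"xyz": [0.67, 0.99, 0], "rotation": [0, 0, 0.718], "hand": 1},
    {"xyz": [0, 0, 0], "rotation": [0, 0, 0], "hand": 1}
  ]
}}

```text
time: 1.77
eef_pos: [0.5257, -0.1665, 0.2468]
ee_rot: [-0.0, 0.558, 0.83, 0.002]
ft_force: [-0.1, 0.4, -0.4]
opening: 0.0003
gripper_force: 0.0
```

```bash
cat > w.py <<'E'
from h import *
import sys
np.set_printoptions(precision=4,suppress=True)
c=cam('wrist'); save(sys.argv[1],c['img']); W=cloud(c); np.save('wrist.npy',c,allow_pickle=True)
hsv=cv2.cvtColor(c['img'],cv2.COLOR_RGB2HSV).astype(int);H,S,V=hsv[...,0],hsv[...,1],hsv[...,2];Z=W[...,2]
blue=(H>100)&(H<125)&(S>130)&(Z>.06)&(Z<.16)
lab=cv2.connectedComponentsWithStats(blue.astype(np.uint8))
for i in range(1,lab[0]):
    q=W[lab[1]==i]
    if len(q)>40:
        t=q[q[:,2]>np.percentile(q[:,2],98)-.004]; print(lab[2][i],q.mean(0),'z',q[:,2].min(),np.percentile(q[:,2],99),'top',cv2.minAreaRect((t[:,:2]*1000).astype(np.float32)),t.mean(0))
E
python3 w.py w1
```

```text
[264 133  12   8  77] [ 0.5069 -0.1275  0.1168] z 0.11462997976014222 0.11873505052142044 top ((506.823974609375, -128.0488739013672), (9.5098237991333, 6.112524032592773), 22.3045711517334) [ 0.5068 -0.1275  0.1169]
```

View pics/w1.png

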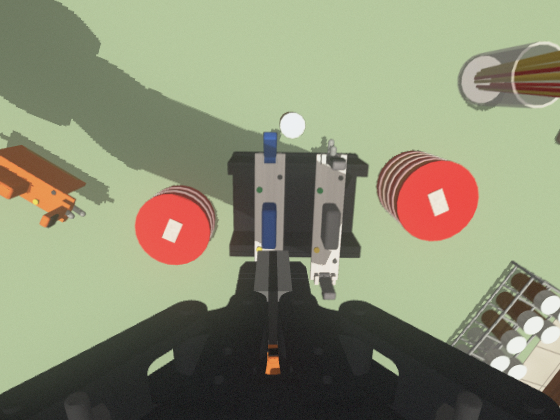

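Request:
{"name": "send_rows", "arguments": {
  "targets": [
    {"xyz": [-0.1, -0.17, -0.94], "rotation": [0, 0, -0.1], "hand": 1},
    {"xyz": [0, 0, -0.94], "rotation": [0, 0, 0], "hand": 1},
    {"xyz": [0, 0, -0.94], "rotation": [0, 0, 0], "hand": 1},
    {"xyz": [0, 0, -0.94], "rotation": [0, 0, 0], "hand": 1},
    {"xyz": [0, 0, -0.94], "rotation": [0, 0, 0], "hand": 1},
    {"xyz": [0, 0, -0.94], "rotation": [0, 0, 0], "hand": 1},
    {"xyz": [0, 0, 0], "rotation": [0, 0, 0], "hand": 1},
    {"xyz": [-0.16, 0.41, 0], "rotation": [0, 0, 0], "hand": 1},
    {"xyz": [-0.16, 0.41, 0], "rotation": [0, 0, 0], "hand": 1},
    {"xyz": [0, 0, 0], "rotation": [0, 0, 0], "hand": 1},
    {"xyz": [0, 0, 0], "rotation": [0, 0, 0], "hand": 1}
  ]
}}

```text
time: 2.73
eef_pos: [0.5128, -0.1559, 0.1074]
ee_rot: [0.001, 0.568, 0.823, 0.0]
ft_force: [-0.1, 0.6, 0.1]
opening: 0.0001
gripper_force: 0.0
```

Request:
{"name": "send_rows", "arguments": {
  "targets": [
    {"xyz": [0.1, 0.17, 0], "rotation": [0, 0, 0], "hand": 1},
    {"xyz": [-0.05, 0.12, 0], "rotation": [0, 0, 0], "hand": 1},
    {"xyz": [-0.05, 0.12, 0], "rotation": [0, 0, 0], "hand": 1},
    {"xyz": [-0.05, 0.12, 0], "rotation": [0, 0, 0], "hand": 1},
    {"xyz": [0, 0, 0], "rotation": [0, 0, 0], "hand": 1}
  ]
}}

```text
time: 3.15
eef_pos: [0.5107, -0.1428, 0.1059]
ee_rot: [-0.0, 0.568, 0.823, 0.0]
ft_force: [-0.4, -0.1, 0.3]
opening: -0.0002
gripper_force: 0.0
```

Request:
{"name": "send_rows", "arguments": {
  "targets": [
    {"xyz": [-0.03, 0.07, 0], "rotation": [0, 0, 0], "hand": 1},
    {"xyz": [0, 0, 0], "rotation": [0, 0, 0], "hand": 1},
    {"xyz": [0, 0, 0], "rotation": [0, 0, 0], "hand": 1}
  ]
}}

```text
time: 3.4
eef_pos: [0.5102, -0.1419, 0.1058]
ee_rot: [-0.0, 0.568, 0.823, -0.0]
ft_force: [-0.7, -0.1, 0.1]
opening: 0.0
gripper_force: 0.0
```

```bash
cat > l.py <<'E'
from h import *
import sys
np.set_printoptions(precision=4,suppress=True)
s=env.read_state();print(s['eef_pos'],s['ft_force'])
C=np.array([.5372,-.2062]);a=np.radians(21.4);R=np.array([[np.cos(a),np.sin(a)],[-np.sin(a),np.cos(a)]])
for n in ['top','side']:
    c=cam(n);W=cloud(c)
    hsv=cv2.cvtColor(c['img'],cv2.COLOR_RGB2HSV).astype(int);H,S,V=hsv[...,0],hsv[...,1],hsv[...,2]
    b=(H>98)&(H<128)&(S>90)&(V>30)&(W[...,2]>.075)&(W[...,2]<.16)
    q=W[b]; k=(q[:,:2]-C)@R.T; 
    for sg in (1,-1):
        m=(sg*k[:,1]>50e-3)&(sg*k[:,1]<.115)&(abs(k[:,0])<.02)
        if m.sum()>5:
            y=sg*k[m,1];z=q[m,2]; print(n,sg,m.sum(),'ymax',np.sort(y)[-4:],'zmax',np.sort(z)[-3:],'ang of mean',np.arctan2(y.mean()-.064,z.mean()-.086))
        
    g=(abs(k[:,1])<.025)&(abs(k[:,0])<.02)&(q[:,2]>.11); print('grip',g.sum(),q[g].mean(0),cv2.minAreaRect((q[g][:,:2]*1000).astype(np.float32)))
    if len(sys.argv)>1: save(sys.argv[1]+n,c['img'])
E
python3 l.py
```

```text
[ 0.5102 -0.1419  0.1058] [-0.6982 -0.1294  0.0849]
top 1 16 ymax [0.0868 0.0869 0.0876 0.0885] zmax [0.1191 0.1193 0.1215] ang of mean 0.5766356281707619
grip 0 [nan nan nan] ((0.0, 0.0), (0.0, 0.0), 0.0)
side 1 10 ymax [0.0863 0.0867 0.0898 0.0905] zmax [0.1191 0.1193 0.1216] ang of mean 0.6032422818096025
grip 28 [ 0.5371 -0.2007  0.1142] ((536.497802734375, -202.1920928955078), (11.533693313598633, 30.62819480895996), 17.587045669555664)l.py:16: RuntimeWarning: Mean of empty slice.
  g=(abs(k[:,1])<.025)&(abs(k[:,0])<.02)&(q[:,2]>.11); print('grip',g.sum(),q[g].mean(0),cv2.minAreaRect((q[g][:,:2]*1000).astype(np.float32)))
  ret = um.true_divide(
```

Request:
{"name": "send_rows", "arguments": {
  "targets": [
    {"xyz": [-0.045, 0.11, 0], "rotation": [0, 0, 0], "hand": 1},
    {"xyz": [-0.02, 0.06, 0], "rotation": [0, 0, 0], "hand": 1},
    {"xyz": [0, 0, 0], "rotation": [0, 0, 0], "hand": 1},
    {"xyz": [0, 0, 0], "rotation": [0, 0, 0], "hand": 1}
  ]
}}

```text
time: 3.83
eef_pos: [0.5086, -0.1374, 0.1058]
ee_rot: [-0.0, 0.568, 0.823, -0.0]
ft_force: [0.4, 0.2, 0.5]
opening: 0.0002
gripper_force: 0.0
```

```bash
python3 l.py 2>/dev/null
```

```text
[ 0.5086 -0.1374  0.1058] [0.4385 0.2294 0.4725]
grip 0 [nan nan nan] ((0.0, 0.0), (0.0, 0.0), 0.0)
side 1 9 ymax [0.0862 0.0865 0.0876 0.0897] zmax [0.1194 0.1204 0.121 ] ang of mean 0.6016697259362987
grip 23 [ 0.5349 -0.1963  0.1141] ((534.880126953125, -198.7028350830078), (11.186230659484863, 23.820877075195312), 17.20604133605957)
```

```bash
python3 - <<'E'
from h import *
a=cam('side')['img'][110:220,200:320]; save('s2',cv2.resize(a,(720,660),interpolation=cv2.INTER_CUBIC)[:600])
E
```

```text
(no output)
```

View pics/s2.png

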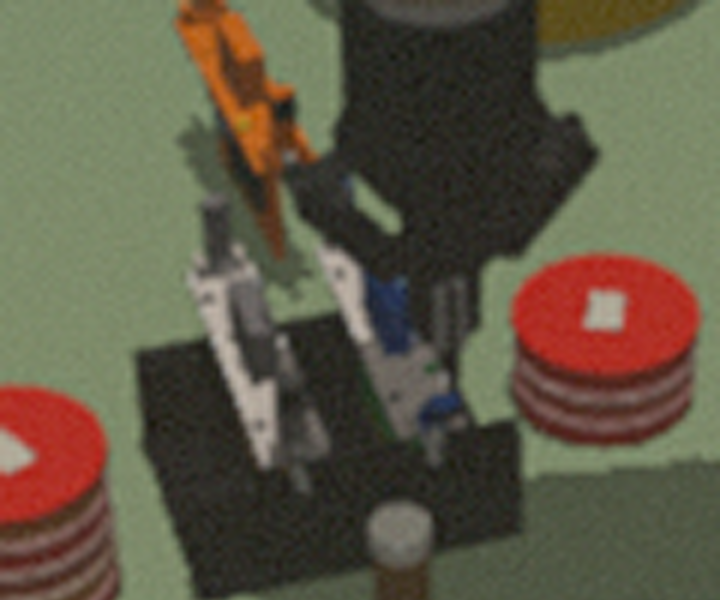

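Request:
{"name": "send_rows", "arguments": {
  "targets": [
    {"xyz": [-0.02, 0.11, 0], "rotation": [0, 0, 0], "hand": 1},
    {"xyz": [-0.02, 0.06, 0], "rotation": [0, 0, 0], "hand": 1},
    {"xyz": [0, 0, 0], "rotation": [0, 0, 0], "hand": 1},
    {"xyz": [0, 0, 0], "rotation": [0, 0, 0], "hand": 1}
  ]
}}

```text
time: 4.32
eef_pos: [0.5076, -0.1331, 0.1058]
ee_rot: [0.0, 0.568, 0.823, -0.0]
ft_force: [0.5, 0.3, -0.4]
opening: 0.0001
gripper_force: 0.0
```

```bash
python3 l.py 2>/dev/null
```

```text
[ 0.5076 -0.1331  0.1058] [ 0.4623  0.2823 -0.4256]
grip 0 [nan nan nan] ((0.0, 0.0), (0.0, 0.0), 0.0)
side 1 11 ymax [0.0856 0.0861 0.0871 0.0887] zmax [0.118  0.118  0.1213] ang of mean 0.6110597463934613
grip 20 [ 0.5334 -0.1932  0.1144] ((533.7955932617188, -196.38192749023438), (10.46983814239502, 23.06049346923828), 20.736425399780273)
```

```bash
python3 - <<'E'
from h import *
np.set_printoptions(precision=4,suppress=True)
s=env.read_state();T=s['eef_pos'];c=cam('side');W=cloud(c)
C=np.array([.5372,-.2062]);a=np.radians(21.4);R=np.array([[np.cos(a),np.sin(a)],[-np.sin(a),np.cos(a)]])
p=proj(c,[T,T+[0,0,.03],[.5068,-.1275,.117]]);print(p)
u,v=p[0].astype(int)
k=np.dstack([(W[...,:2]-C)@R.T,W[...,2]])*1000
for r in range(v-16,v+14,2): print(r,[tuple(k[r,x].round().astype(int))+tuple(c['img'][r,x]) if 0 else tuple(int(i) for i in k[r,x].round()) for x in range(u-10,u+10,3)])
a=c['img'][v-50:v+40,u-60:u+60].copy(); a=cv2.resize(a,(800,600),interpolation=cv2.INTER_CUBIC)
for q in p: cv2.circle(a,(int((q[0]-u+60)*800/120),int((q[1]-v+50)*600/90)),4,(255,0,255),1)
save('s3',a)
E
```

```text
[[273.4242 178.3296]
 [273.2657 169.1017]
 [273.5215 176.4465]]
162 [(5, 7, 104), (0, 17, 111), (9, 78, 160), (4, 87, 166), (-2, 90, 167), (-11, 87, 163), (-77, -98, 3)]
164 [(5, 6, 97), (0, 17, 104), (9, 78, 154), (4, 87, 160), (-2, 92, 162), (-11, 88, 156), (-76, -96, -3)]
166 [(5, 4, 88), (1, 19, 99), (-11, 4, 84), (5, 87, 153), (-2, 89, 153), (-10, 90, 153), (-71, -81, 2)]
168 [(7, 9, 86), (1, 19, 93), (-9, 11, 84), (4, 86, 147), (-2, 91, 149), (-9, 91, 147), (-71, -80, -4)]
170 [(9, 16, 85), (2, 21, 87), (-6, 21, 86), (-14, 21, 84), (-42, -44, 25), (-59, -70, -1), (-67, -67, 0)]
172 [(11, 25, 87), (4, 30, 89), (-3, 31, 88), (-11, 34, 88), (-41, -40, 20), (-56, -61, 0), (-64, -59, -1)]
174 [(14, 34, 87), (6, 34, 85), (-2, 37, 86), (-10, 34, 81), (-40, -39, 14), (-53, -50, 3), (-63, -55, -5)]
176 [(-1, -21, 32), (9, 46, 89), (0, 43, 85), (3, 81, 116), (-3, 87, 120), (-53, -50, -5), (-59, -42, -1)]
178 [(0, -17, 28), (10, 48, 84), (3, 51, 85), (4, 84, 113), (-1, 91, 117), (-44, -23, 12), (-57, -36, -2)]
180 [(1, -15, 23), (12, 55, 84), (8, 68, 94), (5, 85, 107), (-9, 66, 88), (-42, -17, 10), (-54, -26, 0)]
182 [(0, -20, 12), (13, 60, 82), (7, 67, 86), (-1, 65, 83), (-17, 39, 56), (-24, 43, 57), (-32, 44, 57)]
184 [(2, -13, 10), (7, 35, 52), (1, 44, 59), (0, 69, 79), (-15, 46, 55), (-22, 50, 57), (-29, 52, 57)]
186 [(18, 44, 56), (11, 48, 57), (3, 52, 58), (0, 69, 72), (-13, 52, 54), (-22, 48, 48), (-30, 50, 48)]
188 [(21, 56, 60), (11, 51, 53), (3, 51, 51), (-4, 53, 51), (-13, 51, 47), (-21, 51, 44), (-29, 54, 44)]
190 [(19, 49, 47), (13, 56, 50), (4, 52, 45), (-5, 50, 41), (-12, 55, 43), (-20, 55, 40), (-29, 52, 35)]
```

View pics/s3.png

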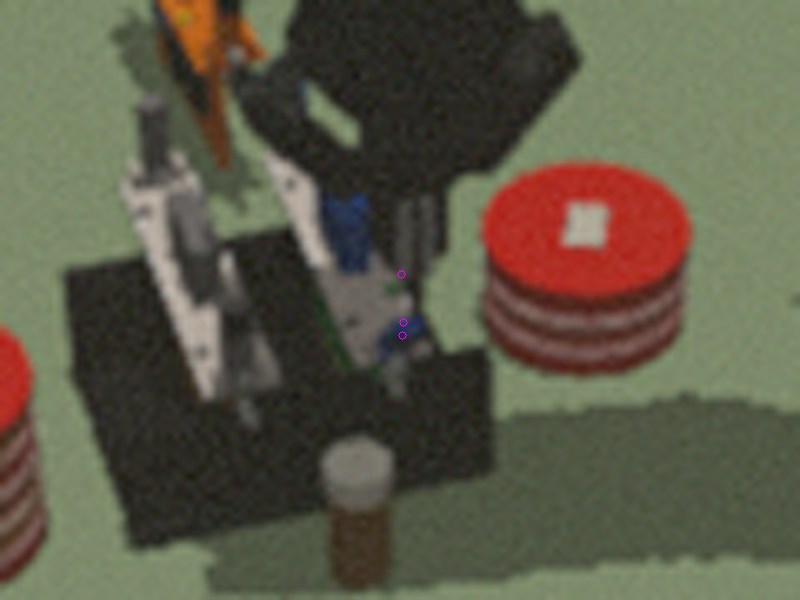

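```bash
python3 - <<'E'
from h import *
np.set_printoptions(precision=4,suppress=True)
c=np.load('wrist.npy',allow_pickle=True).item();W=cloud(c)
print(proj(c,[[.5257,-.1665,.2468],[.5257,-.1665,.2858]]))
for v in range(240,300,6): print(v,[W[v,u].round(3).tolist() for u in (258,266,278,286)])
print(W[200,329],W[260:262,262])
E
```

```text
[[273.7691 241.0859]
 [274.2667 275.7058]]
240 [[0.536, -0.234, 0.085], [0.54, -0.219, 0.114], [0.556, -0.226, 0.085], [0.572, -0.239, 0.041]]
246 [[0.539, -0.24, 0.086], [0.542, -0.225, 0.115], [0.559, -0.233, 0.083], [0.572, -0.241, 0.055]]
252 [[0.515, -0.158, 0.287], [0.518, -0.157, 0.287], [0.523, -0.155, 0.287], [0.526, -0.154, 0.287]]
258 [[nan, nan, nan], [0.518, -0.157, 0.292], [0.523, -0.155, 0.292], [0.526, -0.154, 0.292]]
264 [[0.515, -0.159, 0.297], [0.518, -0.157, 0.298], [0.523, -0.155, 0.298], [0.525, -0.154, 0.298]]
270 [[0.516, -0.159, 0.302], [0.518, -0.157, 0.302], [0.523, -0.155, 0.303], [0.525, -0.154, 0.302]]
276 [[0.516, -0.159, 0.306], [0.518, -0.157, 0.308], [0.523, -0.156, 0.307], [0.525, -0.154, 0.308]]
282 [[0.516, -0.158, 0.312], [0.518, -0.157, 0.312], [0.523, -0.156, 0.311], [0.525, -0.155, 0.312]]
288 [[0.516, -0.159, 0.315], [nan, nan, nan], [0.522, -0.155, 0.317], [0.525, -0.155, 0.315]]
294 [[0.516, -0.158, 0.321], [0.519, -0.159, 0.317], [0.523, -0.157, 0.318], [0.524, -0.153, 0.322]]
[ 0.5867 -0.1668  0.0848] [[ 0.5168 -0.1578  0.2938]
 [ 0.5169 -0.1583  0.2938]]
```

The camera depth puts the real fingertips about 39 mm above the reported TCP. The wrist view (finger tip at pixel (272,252), z 0.287 against a reported 0.247) and the side view (z about 0.147 against 0.106) agree. The fingers at (415,230) in the last crop passed above the lever at (400,340) without touching it. From here on I'll use tip z = reported z + 0.039.

Request:
{"name": "send_rows", "arguments": {
  "targets": [
    {"xyz": [0.3, -0.76, 0], "rotation": [0, 0, 0], "hand": 1},
    {"xyz": [0.3, -0.76, 0], "rotation": [0, 0, 0], "hand": 1},
    {"xyz": [0, 0, 0], "rotation": [0, 0, 0], "hand": 1},
    {"xyz": [0, 0, -0.76], "rotation": [0, 0, 0], "hand": 1},
    {"xyz": [0, 0, -0.76], "rotation": [0, 0, 0], "hand": 1},
    {"xyz": [0, 0, 0], "rotation": [0, 0, 0], "hand": 1},
    {"xyz": [-0.16, 0.41, 0], "rotation": [0, 0, 0], "hand": 1},
    {"xyz": [-0.16, 0.41, 0], "rotation": [0, 0, 0], "hand": 1},
    {"xyz": [0, 0, 0], "rotation": [0, 0, 0], "hand": 1},
    {"xyz": [0, 0, 0], "rotation": [0, 0, 0], "hand": 1}
  ]
}}

```text
time: 5.3
eef_pos: [0.515, -0.1496, 0.0689]
ee_rot: [0.001, 0.567, 0.823, 0.0]
ft_force: [-0.4, -0.7, 0.0]
opening: -0.0001
gripper_force: 0.0
```

```bash
python3 l.py 2>/dev/null
```

```text
[ 0.515  -0.1496  0.0689] [-0.4303 -0.7058  0.0323]
top 1 26 ymax [0.0886 0.089  0.09   0.0902] zmax [0.1165 0.1168 0.1183] ang of mean 0.6351225208239732
grip 0 [nan nan nan] ((0.0, 0.0), (0.0, 0.0), 0.0)
side 1 12 ymax [0.0886 0.0895 0.0924 0.0942] zmax [0.1167 0.1169 0.1205] ang of mean 0.6919871800951679
grip 11 [ 0.5428 -0.2146  0.1149] ((542.5894775390625, -214.04354858398438), (5.656253814697266, 21.602537155151367), 28.939027786254883)
```

Request:
{"name": "send_rows", "arguments": {
  "targets": [
    {"xyz": [-0.045, 0.11, 0], "rotation": [0, 0, 0], "hand": 1},
    {"xyz": [-0.045, 0.11, 0], "rotation": [0, 0, 0], "hand": 1},
    {"xyz": [-0.045, 0.11, 0], "rotation": [0, 0, 0], "hand": 1},
    {"xyz": [0, 0, 0], "rotation": [0, 0, 0], "hand": 1},
    {"xyz": [0, 0, 0], "rotation": [0, 0, 0], "hand": 1}
  ]
}}

```text
time: 5.82
eef_pos: [0.5113, -0.1424, 0.0679]
ee_rot: [0.0, 0.568, 0.823, 0.0]
ft_force: [0.6, -0.4, 2.7]
opening: 0.0
gripper_force: 1.0
```

```bash
python3 l.py 2>/dev/null
```

```text
[ 0.5113 -0.1424  0.0679] [ 0.5557 -0.4333  2.6709]
top 1 16 ymax [0.0934 0.0939 0.0941 0.0944] zmax [0.1133 0.1138 0.1154] ang of mean 0.8181651791056247
grip 0 [nan nan nan] ((0.0, 0.0), (0.0, 0.0), 0.0)
side 1 14 ymax [0.0943 0.0943 0.0952 0.0978] zmax [0.1128 0.1133 0.1142] ang of mean 0.8521126375961617
grip 16 [ 0.5393 -0.2048  0.1164] ((539.4750366210938, -207.7655029296875), (7.084421157836914, 25.07271957397461), 21.771093368530273)
```

Request:
{"name": "send_rows", "arguments": {
  "targets": [
    {"xyz": [0.29, -0.74, 0], "rotation": [0, 0, 0], "hand": 1},
    {"xyz": [0, 0, 0.78], "rotation": [0, 0, 0], "hand": 1},
    {"xyz": [0, 0, 0.78], "rotation": [0, 0, 0], "hand": 1},
    {"xyz": [0, 0, 0], "rotation": [0, 0, 0], "hand": 1},
    {"xyz": [0.32, -0.81, 0], "rotation": [0, 0, 0], "hand": 1},
    {"xyz": [0.32, -0.81, 0], "rotation": [0, 0, 0], "hand": 1},
    {"xyz": [0.32, -0.81, 0], "rotation": [0, 0, 0], "hand": 1},
    {"xyz": [0.32, -0.81, 0], "rotation": [0, 0, 0], "hand": 1},
    {"xyz": [0, 0, 0], "rotation": [0, 0, 0], "hand": 1},
    {"xyz": [0, 0, -0.77], "rotation": [0, 0, 0], "hand": 1},
    {"xyz": [0, 0, -0.77], "rotation": [0, 0, 0], "hand": 1},
    {"xyz": [0, 0, 0], "rotation": [0, 0, 0], "hand": 1},
    {"xyz": [0.16, -0.41, 0], "rotation": [0, 0, 0], "hand": 1},
    {"xyz": [0.16, -0.41, 0], "rotation": [0, 0, 0], "hand": 1},
    {"xyz": [0, 0, 0], "rotation": [0, 0, 0], "hand": 1}
  ]
}}

```text
time: 7.17
eef_pos: [0.5597, -0.2659, 0.0693]
ee_rot: [0.001, 0.569, 0.822, -0.0]
ft_force: [-0.1, -0.4, 0.2]
opening: -0.0002
gripper_force: 0.0
```

```bash
python3 l.py 2>/dev/null
```

```text
[ 0.5597 -0.2659  0.0693] [-0.1319 -0.4477  0.2125]
top 1 68 ymax [0.0918 0.0924 0.0927 0.0929] zmax [0.1144 0.1145 0.1151] ang of mean 0.6538431623620568
grip 98 [ 0.5359 -0.2076  0.1151] ((535.8446044921875, -207.73194885253906), (11.788857460021973, 37.11115264892578), 21.94223976135254)
side 1 20 ymax [0.0919 0.0921 0.0941 0.0942] zmax [0.1141 0.1146 0.1162] ang of mean 0.7430433865164306
side -1 9 ymax [0.0659 0.0668 0.0671 0.0691] zmax [0.0906 0.0909 0.1046] ang of mean -0.33179298294326437
grip 48 [ 0.5367 -0.2058  0.1146] ((536.9942626953125, -207.97073364257812), (12.767167091369629, 39.27002716064453), 22.671710968017578)
```

Request:
{"name": "send_rows", "arguments": {
  "targets": [
    {"xyz": [0.04, -0.1, 0], "rotation": [0, 0, 0], "hand": 1},
    {"xyz": [0.03, -0.06, 0], "rotation": [0, 0, 0], "hand": 1},
    {"xyz": [0, 0, 0], "rotation": [0, 0, 0], "hand": 1},
    {"xyz": [0, 0, 0], "rotation": [0, 0, 0], "hand": 1}
  ]
}}

```text
time: 7.6
eef_pos: [0.5603, -0.2665, 0.0685]
ee_rot: [0.0, 0.568, 0.823, 0.0]
ft_force: [0.5, -0.3, 0.3]
opening: -0.0003
gripper_force: 0.0
```

Request:
{"name": "send_rows", "arguments": {
  "targets": [
    {"xyz": [0.05, -0.12, 0], "rotation": [0, 0, 0], "hand": 1},
    {"xyz": [0, 0, 0], "rotation": [0, 0, 0], "hand": 1},
    {"xyz": [0, 0, 0], "rotation": [0, 0, 0], "hand": 1}
  ]
}}

```text
time: 7.85
eef_pos: [0.5615, -0.2697, 0.0683]
ee_rot: [0.0, 0.568, 0.823, -0.0]
ft_force: [-0.6, 0.6, -0.2]
opening: -0.0001
gripper_force: 0.0
```

Request:
{"name": "send_rows", "arguments": {
  "targets": [
    {"xyz": [0.025, -0.06, 0], "rotation": [0, 0, 0], "hand": 1},
    {"xyz": [0, 0, 0], "rotation": [0, 0, 0], "hand": 1},
    {"xyz": [0, 0, 0], "rotation": [0, 0, 0], "hand": 1}
  ]
}}

```text
time: 8.1
eef_pos: [0.5621, -0.2711, 0.0683]
ee_rot: [0.0, 0.568, 0.823, -0.0]
ft_force: [0.0, -0.6, 0.2]
opening: -0.0
gripper_force: 0.0
```

Request:
{"name": "send_rows", "arguments": {
  "targets": [
    {"xyz": [0.025, -0.06, 0], "rotation": [0, 0, 0], "hand": 1},
    {"xyz": [0, 0, 0], "rotation": [0, 0, 0], "hand": 1},
    {"xyz": [0, 0, 0], "rotation": [0, 0, 0], "hand": 1}
  ]
}}

```text
time: 8.35
eef_pos: [0.5628, -0.2727, 0.0683]
ee_rot: [0.0, 0.568, 0.823, -0.0]
ft_force: [0.1, -0.1, -0.6]
opening: -0.0
gripper_force: 0.0
```

Request:
{"name": "send_rows", "arguments": {
  "targets": [
    {"xyz": [0.025, -0.06, 0], "rotation": [0, 0, 0], "hand": 1},
    {"xyz": [0, 0, 0], "rotation": [0, 0, 0], "hand": 1},
    {"xyz": [0, 0, 0], "rotation": [0, 0, 0], "hand": 1}
  ]
}}

```text
time: 8.6
eef_pos: [0.5634, -0.274, 0.0683]
ee_rot: [-0.0, 0.568, 0.823, 0.0]
ft_force: [-1.3, 1.1, 0.6]
opening: 0.0005
gripper_force: 0.6
```

```bash
python3 l.py 2>/dev/null
```

```text
[ 0.5634 -0.274   0.0683] [-1.2709  1.0797  0.5915]
top 1 65 ymax [0.0915 0.092  0.0923 0.093 ] zmax [0.1145 0.1145 0.1162] ang of mean 0.641812159466719
grip 99 [ 0.5363 -0.2073  0.1152] ((536.48388671875, -207.79653930664062), (11.38013744354248, 37.20935821533203), 21.130556106567383)
side 1 17 ymax [0.0917 0.0923 0.0924 0.0948] zmax [0.114  0.1155 0.1175] ang of mean 0.714137999783902
side -1 15 ymax [0.0719 0.0725 0.0744 0.0745] zmax [0.0944 0.0978 0.1055] ang of mean 0.3704617683914539
grip 49 [ 0.5369 -0.2063  0.1145] ((537.2947387695312, -206.49237060546875), (12.374364852905273, 41.68756103515625), 23.24966812133789)
```

Request:
{"name": "send_rows", "arguments": {
  "targets": [
    {"xyz": [0.02, -0.05, 0], "rotation": [0, 0, 0], "hand": 1},
    {"xyz": [0, 0, 0], "rotation": [0, 0, 0], "hand": 1},
    {"xyz": [0, 0, 0], "rotation": [0, 0, 0], "hand": 1}
  ]
}}

```text
time: 8.95
eef_pos: [0.5639, -0.2753, 0.0683]
ee_rot: [-0.0, 0.568, 0.823, -0.0]
ft_force: [-1.1, 1.1, 0.1]
opening: 0.0
gripper_force: 0.6
```

Request:
{"name": "send_rows", "arguments": {
  "targets": [
    {"xyz": [-0.29, 0.74, 0], "rotation": [0, 0, 0], "hand": 1},
    {"xyz": [0, 0, 0.8], "rotation": [0, 0, 0], "hand": 1},
    {"xyz": [0, 0, 0.8], "rotation": [0, 0, 0], "hand": 1},
    {"xyz": [-0.34, 0.86, 0.6], "rotation": [0, 0, 0], "hand": 1},
    {"xyz": [-0.34, 0.86, 0.6], "rotation": [0, 0, 0], "hand": 1},
    {"xyz": [-0.34, 0.86, 0.6], "rotation": [0, 0, 0], "hand": 1},
    {"xyz": [-0.34, 0.86, 0.6], "rotation": [0, 0, 0], "hand": 1},
    {"xyz": [-0.34, 0.86, 0], "rotation": [0, 0, 0], "hand": 1},
    {"xyz": [0, 0, 0], "rotation": [0, 0, 0], "hand": 1}
  ]
}}

```text
time: 9.7
eef_pos: [0.5136, -0.1449, 0.1697]
ee_rot: [0.0, 0.566, 0.824, 0.001]
ft_force: [-0.7, 0.8, 0.4]
opening: 0.0002
gripper_force: 0.0
```

```bash
python3 l.py 2>/dev/null; python3 - <<'E'
from h import *
np.set_printoptions(precision=4,suppress=True)
# panel fit top cam both, and reader features averaged
A=[]
for n in ['top','top','side']:
    c=cam(n);W=cloud(c);hsv=cv2.cvtColor(c['img'],cv2.COLOR_RGB2HSV).astype(int);H,S,V=hsv[...,0],hsv[...,1],hsv[...,2];X,Y,Z=W[...,0],W[...,1],W[...,2]
    red=((H<8)|(H>172))&(S>140)&(V>60)&(X>.5)&(X<.56)&(Y>.1)&(Y<.45)&(Z>.055)
    lab=cv2.connectedComponentsWithStats(red.astype(np.uint8))
    for i in range(1,lab[0]):
        q=W[lab[1]==i]
        if len(q)>15: t=q[q[:,2]>.068]; r=cv2.minAreaRect((t[:,:2]*1000).astype(np.float32)); print(n,'red',t.mean(0),t.min(0),t.max(0),r)
    # fitted card: panel z .099 and grip top z .129
    g=(abs(Z-.129)<.004)&(X>.56)&(X<.62)&(Y>.15)&(Y<.35); 
    lab=cv2.connectedComponentsWithStats(g.astype(np.uint8))
    for i in range(1,lab[0]):
        q=W[lab[1]==i]
        if len(q)>10: print(n,'fit129',len(q),q.mean(0),cv2.minAreaRect((q[:,:2]*1000).astype(np.float32)))
    p=(abs(Z-.099)<.004)&(X>.56)&(X<.62)&(Y>.17)&(Y<.33)
    lab=cv2.connectedComponentsWithStats(p.astype(np.uint8))
    for i in range(1,lab[0]):
        q=W[lab[1]==i]
        if len(q)>60: print(n,'pan',len(q),q.mean(0),cv2.minAreaRect((q[:,:2]*1000).astype(np.float32)))
E
```

```text
[ 0.5136 -0.1449  0.1697] [-0.6897  0.7575  0.4222]
top 1 60 ymax [0.0909 0.0913 0.0923 0.0925] zmax [0.115  0.1169 0.1178] ang of mean 0.6413974929640505
grip 0 [nan nan nan] ((0.0, 0.0), (0.0, 0.0), 0.0)
side 1 12 ymax [0.0918 0.0918 0.0947 0.0948] zmax [0.1146 0.115  0.1151] ang of mean 0.7413576203907928
side -1 53 ymax [0.0939 0.0946 0.0951 0.0956] zmax [0.1147 0.1156 0.1157] ang of mean 0.793597432120625
grip 45 [ 0.538  -0.2056  0.1151] ((538.383056640625, -207.033447265625), (11.193387985229492, 38.83506774902344), 16.306901931762695)
top red [0.526  0.2983 0.073 ] [0.5157 0.2886 0.0681] [0.5364 0.304  0.0785] ((526.0626220703125, 296.37548828125), (21.00025749206543, 14.153970718383789), 4.4961957931518555)
top red [0.5254 0.2015 0.073 ] [0.5162 0.1954 0.0684] [0.5367 0.2094 0.0778] ((526.371826171875, 202.24136352539062), (13.218021392822266, 21.026561737060547), 86.67005920410156)
top fit129 112 [0.5872 0.2506 0.128 ] ((586.9262084960938, 250.8436279296875), (37.429107666015625, 13.805610656738281), 89.32220458984375)
top pan 519 [0.5851 0.2519 0.0986] ((587.7930297851562,
[... 1196 characters left out ...]
5634766)
side fit129 16 [0.588  0.1895 0.129 ] ((586.8699951171875, 188.2468719482422), (14.447072982788086, 7.591779708862305), 35.16402053833008)
side fit129 112 [0.5877 0.2522 0.128 ] ((587.8788452148438, 250.6504364013672), (13.909867286682129, 38.188846588134766), 0.4972381889820099)
side fit129 18 [0.5865 0.318  0.129 ] ((585.8690795898438, 318.2110595703125), (13.437580108642578, 5.148488998413086), 25.676538467407227)
side pan 525 [0.5844 0.2439 0.0988] ((587.4142456054688, 244.1765899658203), (150.54678344726562, 41.011531829833984), 85.7152328491211)
side pan 88 [0.5915 0.3264 0.097 ] ((590.32373046875, 325.9879455566406), (59.08973693847656, 7.839635848999023), 0.5940645337104797)
```

Request:
{"name": "send_rows", "arguments": {
  "targets": [
    {"xyz": [0.31, -0.82, 0], "rotation": [0, 0, 0.05], "hand": 0},
    {"xyz": [0.31, -0.82, 0], "rotation": [0, 0, 0], "hand": 0},
    {"xyz": [0.31, -0.82, 0], "rotation": [0, 0, 0], "hand": 0},
    {"xyz": [0, 0, -0.9], "rotation": [0, 0, 0], "hand": 0},
    {"xyz": [0, 0, -0.9], "rotation": [0, 0, 0], "hand": 0},
    {"xyz": [0, 0, 0], "rotation": [0, 0, 0], "hand": 0},
    {"xyz": [0, 0, 0], "rotation": [0, 0, 0], "hand": 0}
  ]
}}

```text
time: 10.53
eef_pos: [0.5365, -0.2112, 0.1223]
ee_rot: [-0.001, 0.566, 0.824, -0.0]
ft_force: [-0.4, -0.2, -0.4]
opening: 0.0429
gripper_force: 0.0
```

Request:
{"name": "send_rows", "arguments": {
  "targets": [
    {"xyz": [0.02, 0.18, -0.9], "rotation": [0, 0, 0.03], "hand": 0},
    {"xyz": [0, 0, -0.9], "rotation": [0, 0, 0], "hand": 0},
    {"xyz": [0, 0, -0.6], "rotation": [0, 0, 0], "hand": 0},
    {"xyz": [0, 0, -0.2], "rotation": [0, 0, 0], "hand": 0},
    {"xyz": [0, 0, 0], "rotation": [0, 0, 0], "hand": 0},
    {"xyz": [0, 0, 0], "rotation": [0, 0, 0], "hand": 0}
  ]
}}

```text
time: 11.03
eef_pos: [0.5387, -0.2065, 0.0595]
ee_rot: [0.001, 0.564, 0.826, 0.0]
ft_force: [0.0, -0.6, 0.8]
opening: 0.0428
gripper_force: 0.0
```

Request:
{"name": "send_rows", "arguments": {
  "targets": [
    {"xyz": [-0.06, -0.03, -0.27], "rotation": [0, 0, 0], "hand": 0},
    {"xyz": [0, 0, 0], "rotation": [0, 0, 0], "hand": 0},
    {"xyz": [0, 0, 0], "rotation": [0, 0, 0], "hand": 0.3},
    {"xyz": [0, 0, 0], "rotation": [0, 0, 0], "hand": 0.6},
    {"xyz": [0, 0, 0], "rotation": [0, 0, 0], "hand": 1},
    {"xyz": [0, 0, 0], "rotation": [0, 0, 0], "hand": 1},
    {"xyz": [0, 0, 0], "rotation": [0, 0, 0], "hand": 1},
    {"xyz": [0, 0, 0], "rotation": [0, 0, 0], "hand": 1},
    {"xyz": [0, 0, 0], "rotation": [0, 0, 0], "hand": 1}
  ],
  "squeeze": 50
}}

```text
time: 11.78
eef_pos: [0.5375, -0.2068, 0.0522]
ee_rot: [0.001, 0.564, 0.826, 0.001]
ft_force: [1.5, 2.0, 4.1]
opening: 0.0133
gripper_force: 51.8
```

Request:
{"name": "send_rows", "arguments": {
  "targets": [
    {"xyz": [0, 0, 0.2], "rotation": [0, 0, 0], "hand": 1},
    {"xyz": [0, 0, 0.4], "rotation": [0, 0, 0], "hand": 1},
    {"xyz": [0, 0, 0.6], "rotation": [0, 0, 0], "hand": 1},
    {"xyz": [0, 0, 0.8], "rotation": [0, 0, 0], "hand": 1},
    {"xyz": [0, 0, 0.8], "rotation": [0, 0, 0], "hand": 1},
    {"xyz": [0, 0, 0.8], "rotation": [0, 0, 0], "hand": 1},
    {"xyz": [0, 0, 0.8], "rotation": [0, 0, 0], "hand": 1},
    {"xyz": [0, 0, 0.8], "rotation": [0, 0, 0], "hand": 1},
    {"xyz": [0, 0, 0.8], "rotation": [0, 0, 0], "hand": 1},
    {"xyz": [0, 0, 0.2], "rotation": [0, 0, 0], "hand": 1},
    {"xyz": [0, 0, 0], "rotation": [0, 0, 0], "hand": 1}
  ]
}}

```text
time: 12.7
eef_pos: [0.5364, -0.2074, 0.2073]
ee_rot: [0.001, 0.564, 0.825, -0.0]
ft_force: [-0.1, 0.2, -2.6]
opening: 0.0135
gripper_force: 50.7
```

Request:
{"name": "send_rows", "arguments": {
  "targets": [
    {"xyz": [-0.02, 0.4, 0], "rotation": [0, 0, -0.15], "hand": 1},
    {"xyz": [-0.02, 0.8, 0], "rotation": [0, 0, -0.15], "hand": 1},
    {"xyz": [-0.02, 1, 0], "rotation": [0, 0, -0.15], "hand": 1},
    {"xyz": [-0.02, 1, 0], "rotation": [0, 0, -0.15], "hand": 1},
    {"xyz": [-0.02, 1, 0], "rotation": [0, 0, -0.15], "hand": 1},
    {"xyz": [-0.02, 1, 0], "rotation": [0, 0, -0.15], "hand": 1},
    {"xyz": [-0.02, 1, 0], "rotation": [0, 0, -0.15], "hand": 1},
    {"xyz": [-0.02, 1, 0], "rotation": [0, 0, -0.15], "hand": 1},
    {"xyz": [-0.02, 1, 0], "rotation": [0, 0, -0.15], "hand": 1},
    {"xyz": [-0.02, 1, 0], "rotation": [0, 0, -0.15], "hand": 1},
    {"xyz": [-0.02, 1, 0], "rotation": [0, 0, -0.15], "hand": 1},
    {"xyz": [-0.02, 1, 0], "rotation": [0, 0, -0.15], "hand": 1},
    {"xyz": [-0.02, 1, 0], "rotation": [0, 0, -0.15], "hand": 1},
    {"xyz": [-0.02, 1, 0], "rotation": [0, 0, -0.15], "hand": 1},
    {"xyz": [-0.02, 1, 0], "rotation": [0, 0, -0.15], "hand": 1},
    {"xyz": [-0.02, 1, 0], "rotation": [0, 0, -0.15], "hand": 1},
    {"xyz": [-0.02, 1, 0], "rotation": [0, 0, -0.15], "hand": 1},
    {"xyz": [-0.02, 0.8, 0], "rotation": [0, 0, -0.15], "hand": 1},
    {"xyz": [-0.02, 0.6, 0], "rotation": [0, 0, -0.15], "hand": 1},
    {"xyz": [-0.02, 0.4, 0], "rotation": [0, 0, -0.15], "hand": 1}
  ]
}}

```text
time: 14.37
eef_pos: [0.5249, 0.2445, 0.2044]
ee_rot: [-0.001, 0.703, 0.712, -0.001]
ft_force: [-1.0, -0.5, -2.5]
opening: 0.0133
gripper_force: 50.6
```

Request:
{"name": "send_rows", "arguments": {
  "targets": [
    {"xyz": [0, 0, 0], "rotation": [0, 0, 0], "hand": 1},
    {"xyz": [0, 0, 0], "rotation": [0, 0, 0], "hand": 1},
    {"xyz": [0, 0, 0], "rotation": [0, 0, 0], "hand": 1}
  ]
}}

```text
time: 14.62
eef_pos: [0.5261, 0.2414, 0.2054]
ee_rot: [0.0, 0.703, 0.711, -0.001]
ft_force: [-0.3, 0.4, -2.4]
opening: 0.0135
gripper_force: 50.6
```

```bash
cat > k.py <<'E'
from h import *
import sys
np.set_printoptions(precision=4,suppress=True)
s=env.read_state();T=s['eef_pos'];q=s['ee_rot'];print(T,'yaw',np.degrees(2*np.arctan2(q[2],q[1]))-90,s['ft_force'])
for n in ['side','top','wrist']:
    c=cam(n);W=cloud(c);save(sys.argv[1]+n,c['img'])
    hsv=cv2.cvtColor(c['img'],cv2.COLOR_RGB2HSV).astype(int);H,S,V=hsv[...,0],hsv[...,1],hsv[...,2]
    X,Y,Z=W[...,0],W[...,1],W[...,2]
    near=(abs(X-T[0])<.07)&(abs(Y-T[1])<.13)
    b=(H>98)&(H<128)&(S>90)&(V>30)&near&(Z>T[2]-.03)&(Z<T[2]+.1)
    for sg in (1,-1):
        m=b&(sg*(Y-T[1])>.05)
        if m.sum()>5: q=W[m];print(n,'lever',sg,m.sum(),'mean',q.mean(0),'extreme y',np.sort(sg*q[:,1])[-3:]*sg,'zmax',np.sort(q[:,2])[-3:])
    p=(S<70)&(V>90)&near&(abs(Z-(T[2]+.034))<.008)
    if p.sum()>30: q=W[p];print(n,'panel',len(q),q.mean(0),np.percentile(q[:,1],[2,98]),cv2.minAreaRect((q[:,:2]*1000).astype(np.float32)))
E
python3 k.py t1
```

```text
[0.5261 0.2414 0.2054] yaw 0.6536869295129435 [-0.2934  0.3546 -2.3766]
side lever 1 67 mean [0.5236 0.3208 0.2576] extreme y [0.3333 0.3334 0.3341] zmax [0.2674 0.2674 0.2681]
side panel 410 [0.5251 0.2712 0.2391] [0.1857 0.3068] ((525.7731323242188, 241.3699951171875), (37.84386444091797, 133.46327209472656), 2.8087515830993652)
top lever -1 96 mean [0.5255 0.1599 0.2569] extreme y [0.1445 0.1443 0.1441] zmax [0.2683 0.2688 0.2691]
top panel 395 [0.5248 0.2013 0.2394] [0.1731 0.2306] ((527.8938598632812, 204.02886962890625), (65.01634216308594, 34.46290969848633), 89.41051483154297)
wrist lever 1 3426 mean [0.5251 0.3184 0.2569] extreme y [0.3342 0.3342 0.3343] zmax [0.2685 0.2689 0.2689]
wrist panel 9022 [0.5255 0.2693 0.2391] [0.1852 0.3059] ((525.9141845703125, 244.49310302734375), (30.266727447509766, 126.62506103515625), 0.6201353669166565)
```

Request:
{"name": "send_rows", "arguments": {
  "targets": [
    {"xyz": [0.05, 0.22, 0], "rotation": [0, 0, 0], "hand": 1},
    {"xyz": [0, 0.2, 0], "rotation": [0, 0, 0], "hand": 1},
    {"xyz": [0, 0, -0.4], "rotation": [0, 0, 0], "hand": 1},
    {"xyz": [0, 0, 0], "rotation": [0, 0, 0], "hand": 1},
    {"xyz": [0, 0, 0], "rotation": [0, 0, 0], "hand": 1}
  ]
}}

```text
time: 15.18
eef_pos: [0.5271, 0.2531, 0.1956]
ee_rot: [-0.0, 0.703, 0.711, -0.001]
ft_force: [-0.6, -0.3, -1.9]
opening: 0.0136
gripper_force: 50.5
```

```bash
python3 k.py t2; python3 - <<'E'
from h import *
np.set_printoptions(precision=4,suppress=True)
c=cam('wrist');W=cloud(c);hsv=cv2.cvtColor(c['img'],cv2.COLOR_RGB2HSV).astype(int);H,S,V=hsv[...,0],hsv[...,1],hsv[...,2];X,Y,Z=W[...,0],W[...,1],W[...,2]
red=((H<8)|(H>172))&(S>120)&(V>40)&(X>.5)&(X<.56)&(Y>.1)&(Y<.45)&(Z>.06)&(Z<.085)
lab=cv2.connectedComponentsWithStats(red.astype(np.uint8))
for i in range(1,lab[0]):
    q=W[lab[1]==i]
    if len(q)>60: t=q[q[:,2]>.070]; print('red',lab[2][i],t.mean(0),t.min(0),t.max(0))
for lo,hi,nm in [(.124,.133,'grip'),(.094,.103,'panel'),(.133,.145,'tips')]:
    p=(Z>lo)&(Z<hi)&(X>.56)&(X<.62)&(Y>.16)&(Y<.34)
    lab=cv2.connectedComponentsWithStats(p.astype(np.uint8))
    for i in range(1,lab[0]):
        q=W[lab[1]==i]
        if len(q)>200: print(nm,lab[2][i],q.mean(0),cv2.minAreaRect((q[:,:2]*1000).astype(np.float32)))
E
```

```text
[0.5271 0.2531 0.1956] yaw 0.6859070558287783 [-0.5675 -0.2627 -1.9429]
side lever 1 73 mean [0.5246 0.3327 0.2481] extreme y [0.3455 0.346  0.3463] zmax [0.2574 0.258  0.2583]
side panel 405 [0.5263 0.2836 0.2294] [0.1977 0.3187] ((527.8173217773438, 254.71542358398438), (35.617706298828125, 131.26663208007812), 0.7698238492012024)
top lever -1 91 mean [0.5264 0.1716 0.2474] extreme y [0.1573 0.1559 0.1558] zmax [0.259  0.2595 0.2598]
top panel 383 [0.5272 0.2133 0.2296] [0.1853 0.242 ] ((527.5443115234375, 214.6090087890625), (29.914196014404297, 61.83195114135742), 0.3553328216075897)
wrist lever 1 3394 mean [0.526  0.3302 0.2474] extreme y [0.346 0.346 0.346] zmax [0.2589 0.2589 0.2589]
wrist panel 8945 [0.5266 0.2809 0.2293] [0.1969 0.3176] ((524.649658203125, 257.7025146484375), (34.46453094482422, 129.17466735839844), 0.5560389161109924)
grip [345 180  22  53 975] [0.5874 0.252  0.1272] ((587.9854736328125, 251.00674438476562), (14.386539459228516, 40.2845344543457), 0.8975144028663635)
panel [ 317   82   80   24 1639] [0.5897 0.332  0.0953] ((589.9991455078125, 331.8825378417969), (59.98580551147461, 16.266159057617188), 0.12290269136428833)
panel [ 325  110   46  184 4305] [0.5852 0.2502 0.0978] ((588.1456909179688, 239.9995574951172), (30.869821548461914, 159.67030334472656), 0.6081262826919556)
panel [356 275  21  19 319] [0.6117 0.1698 0.0954] ((610.821044921875, 169.168212890625), (18.187358856201172, 18.257505416870117), 0.1681133657693863)
tips [355 111  19  15 273] [0.5863 0.3158 0.1368] ((586.9180297851562, 315.7464904785156), (12.236004829406738, 9.119806289672852), 1.400367021560669)
```

View pics/t2wrist.png

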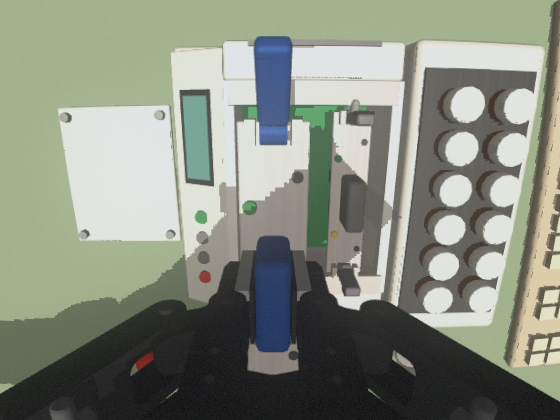

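Request:
{"name": "send_rows", "arguments": {
  "targets": [
    {"xyz": [0.02, -0.03, -0.5], "rotation": [0, 0, 0], "hand": 1},
    {"xyz": [0, 0, -0.7], "rotation": [0, 0, 0], "hand": 1},
    {"xyz": [0, 0, -0.7], "rotation": [0, 0, 0], "hand": 1},
    {"xyz": [0, 0, -0.6], "rotation": [0, 0, 0], "hand": 1},
    {"xyz": [0, 0, -0.3], "rotation": [0, 0, 0], "hand": 1},
    {"xyz": [0, 0, 0], "rotation": [0, 0, 0], "hand": 1},
    {"xyz": [0, 0, 0], "rotation": [0, 0, 0], "hand": 1}
  ]
}}

```text
time: 15.97
eef_pos: [0.5283, 0.2528, 0.1268]
ee_rot: [-0.0, 0.703, 0.711, -0.0]
ft_force: [0.0, 0.4, -2.1]
opening: 0.0131
gripper_force: 50.5
```

```bash
python3 k.py t3
```

```text
[0.5283 0.2528 0.1268] yaw 0.6701619660024107 [ 0.0395  0.3967 -2.0842]
side lever 1 72 mean [0.5258 0.3316 0.1795] extreme y [0.3452 0.3459 0.3467] zmax [0.1894 0.1897 0.1906]
side panel 369 [0.5273 0.2866 0.1607] [0.2091 0.3176] ((527.9950561523438, 261.3014221191406), (30.098724365234375, 116.89705657958984), 1.0635253190994263)
top lever -1 66 mean [0.5275 0.1724 0.1775] extreme y [0.1584 0.1582 0.1579] zmax [0.1888 0.1888 0.1897]
top panel 289 [0.5278 0.2107 0.1607] [0.1852 0.2347] ((527.4979858398438, 211.55010986328125), (27.314651489257812, 57.13568115234375), 0.22899501025676727)
wrist lever 1 3389 mean [0.5271 0.33   0.1788] extreme y [0.3459 0.3459 0.3459] zmax [0.1902 0.1906 0.191 ]
wrist panel 8896 [0.5277 0.2806 0.1606] [0.1969 0.3174] ((527.9464111328125, 256.22235107421875), (30.215946197509766, 126.4246597290039), 0.5896049737930298)
```

Request:
{"name": "send_rows", "arguments": {
  "targets": [
    {"xyz": [-0.02, -0.03, -0.2], "rotation": [0, 0, 0], "hand": 1},
    {"xyz": [0, 0, -0.2], "rotation": [0, 0, 0], "hand": 1},
    {"xyz": [0, 0, -0.2], "rotation": [0, 0, 0], "hand": 1},
    {"xyz": [0, 0, -0.2], "rotation": [0, 0, 0], "hand": 1},
    {"xyz": [0, 0, -0.2], "rotation": [0, 0, 0], "hand": 1},
    {"xyz": [0, 0, 0], "rotation": [0, 0, 0], "hand": 1},
    {"xyz": [0, 0, 0], "rotation": [0, 0, 0], "hand": 1}
  ]
}}

```text
time: 16.7
eef_pos: [0.5274, 0.2519, 0.1011]
ee_rot: [-0.0, 0.703, 0.711, -0.0]
ft_force: [-0.6, 0.7, -2.3]
opening: 0.013
gripper_force: 50.7
```

Request:
{"name": "send_rows", "arguments": {
  "targets": [
    {"xyz": [0, 0, -0.15], "rotation": [0, 0, 0], "hand": 1},
    {"xyz": [0, 0, -0.15], "rotation": [0, 0, 0], "hand": 1},
    {"xyz": [0, 0, -0.15], "rotation": [0, 0, 0], "hand": 1},
    {"xyz": [0, 0, -0.15], "rotation": [0, 0, 0], "hand": 1},
    {"xyz": [0, 0, -0.15], "rotation": [0, 0, 0], "hand": 1},
    {"xyz": [0, 0, 0], "rotation": [0, 0, 0], "hand": 1},
    {"xyz": [0, 0, 0], "rotation": [0, 0, 0], "hand": 1}
  ]
}}

```text
time: 17.28
eef_pos: [0.5275, 0.2519, 0.0825]
ee_rot: [-0.0, 0.703, 0.711, -0.0]
ft_force: [0.1, 0.2, -2.3]
opening: 0.0131
gripper_force: 50.7
```

Still free of contact. I'll approach the connector in small steps.

Request:
{"name": "send_rows", "arguments": {
  "targets": [
    {"xyz": [0, 0, -0.12], "rotation": [0, 0, 0], "hand": 1},
    {"xyz": [0, 0, -0.12], "rotation": [0, 0, 0], "hand": 1},
    {"xyz": [0, 0, -0.1], "rotation": [0, 0, 0], "hand": 1},
    {"xyz": [0, 0, -0.06], "rotation": [0, 0, 0], "hand": 1},
    {"xyz": [0, 0, 0], "rotation": [0, 0, 0], "hand": 1},
    {"xyz": [0, 0, 0], "rotation": [0, 0, 0], "hand": 1}
  ]
}}

```text
time: 17.78
eef_pos: [0.5276, 0.252, 0.0727]
ee_rot: [-0.0, 0.703, 0.711, -0.0]
ft_force: [-1.0, -0.7, -2.5]
opening: 0.0124
gripper_force: 50.7
```

Request:
{"name": "send_rows", "arguments": {
  "targets": [
    {"xyz": [0, 0, -0.05], "rotation": [0, 0, 0], "hand": 1},
    {"xyz": [0, 0, -0.04], "rotation": [0, 0, 0], "hand": 1},
    {"xyz": [0, 0, 0], "rotation": [0, 0, 0], "hand": 1},
    {"xyz": [0, 0, 0], "rotation": [0, 0, 0], "hand": 1}
  ]
}}

```text
time: 18.12
eef_pos: [0.5276, 0.252, 0.0705]
ee_rot: [-0.0, 0.703, 0.711, -0.0]
ft_force: [0.1, -0.3, -1.9]
opening: 0.0131
gripper_force: 50.7
```

Request:
{"name": "send_rows", "arguments": {
  "targets": [
    {"xyz": [0, 0, -0.04], "rotation": [0, 0, 0], "hand": 1},
    {"xyz": [0, 0, -0.03], "rotation": [0, 0, 0], "hand": 1},
    {"xyz": [0, 0, 0], "rotation": [0, 0, 0], "hand": 1},
    {"xyz": [0, 0, 0], "rotation": [0, 0, 0], "hand": 1}
  ]
}}

```text
time: 18.45
eef_pos: [0.5278, 0.2521, 0.0695]
ee_rot: [0.0, 0.703, 0.711, 0.0]
ft_force: [-0.7, -1.3, 6.2]
opening: 0.0132
gripper_force: 51.8
```

Request:
{"name": "send_rows", "arguments": {
  "targets": [
    {"xyz": [0, 0, 0], "rotation": [0, 0, 0], "hand": 0.6},
    {"xyz": [0, 0, 0], "rotation": [0, 0, 0], "hand": 0.3},
    {"xyz": [0, 0, 0], "rotation": [0, 0, 0], "hand": 0.1},
    {"xyz": [0, 0, 0], "rotation": [0, 0, 0], "hand": 0.1},
    {"xyz": [0, 0, 0.5], "rotation": [0, 0, 0], "hand": 0.1},
    {"xyz": [0, 0, 0.9], "rotation": [0, 0, 0], "hand": 0.1},
    {"xyz": [0, 0, 1], "rotation": [0, 0, 0], "hand": 0.1},
    {"xyz": [0, 0.83, 0], "rotation": [-0.83, 0, 0], "hand": 1},
    {"xyz": [0, 0.83, 0], "rotation": [-0.83, 0, 0], "hand": 1},
    {"xyz": [0, 0.83, 0], "rotation": [-0.83, 0, 0], "hand": 1},
    {"xyz": [0, 0.83, 0], "rotation": [-0.83, 0, 0], "hand": 1},
    {"xyz": [0, 0.83, 0], "rotation": [-0.83, 0, 0], "hand": 1},
    {"xyz": [0, 0, 0], "rotation": [0, 0, 0], "hand": 1},
    {"xyz": [0, 0, 0], "rotation": [0, 0, 0], "hand": 1}
  ]
}}

```text
time: 19.62
eef_pos: [0.525, 0.3595, 0.1253]
ee_rot: [0.173, 0.679, 0.692, -0.177]
ft_force: [0.8, -0.6, 0.3]
opening: 0.0001
gripper_force: 0.0
```

```bash
cat > f.py <<'E'
from h import *
import sys
from scipy.spatial.transform import Rotation as Ro
np.set_printoptions(precision=4,suppress=True)
s=env.read_state();T=s['eef_pos'];q=s['ee_rot'];M=Ro.from_quat([q[1],q[2],q[3],q[0]]).as_matrix()
print('T',T,'z',M[:,2],'y',M[:,1],'tip est',T-.0395*M[:,2],s['ft_force'])
for n in ['wrist','side','top']:
    c=cam(n);W=cloud(c);save(sys.argv[1]+n,c['img'])
    hsv=cv2.cvtColor(c['img'],cv2.COLOR_RGB2HSV).astype(int);H,S,V=hsv[...,0],hsv[...,1],hsv[...,2]
    X,Y,Z=W[...,0],W[...,1],W[...,2]
    L=(W-T)@M  # tool coords
    d=(V<90)&(S<90)&(abs(L[...,0])<.02)&(abs(L[...,1])<.02)&(L[...,2]>-.1)&(L[...,2]<.02)
    if d.sum()>5: print(n,'finger',d.sum(),'tool z max',np.percentile(L[d][:,2],[50,90,97]),'tool x rng',np.percentile(L[d][:,0],[3,97]))
    b=(H>98)&(H<128)&(S>90)&(V>30)&(abs(X-.5275)<.03)&(Z>.085)&(Z<.17)
    for nm,m in (('L',b&(Y>.30)&(Y<.38)),('R',b&(Y<.2)&(Y>.12)),('G',b&(Y>.22)&(Y<.28)&(Z>.12))):
        if m.sum()>5: q=W[m];print(n,nm,m.sum(),'mean',q.mean(0),'y',np.percentile(q[:,1],[1,99]),'z99',np.percentile(q[:,2],[50,99]))
    p=(S<70)&(V>90)&(abs(X-.5275)<.016)&(abs(Y-.25)<.06)&(abs(Z-.1015)<.008)
    if p.sum()>20: print(n,'panel z',p.sum(),np.median(Z[p]),'ends z', [np.median(Z[p&(sg*(Y-.25)>.03)]) for sg in(1,-1)])
E
python3 f.py f1
```

```text
T [0.525  0.3595 0.1253] z [-0.0009 -0.4792 -0.8777] y [ 0.9998  0.0163 -0.01  ] tip est [0.525  0.3785 0.16  ] [ 0.7674 -0.5519  0.2903]
wrist finger 6916 tool z max [-0.0803 -0.0541 -0.0447] tool x rng [-0.0068  0.0171]
wrist R 183 mean [0.5296 0.1708 0.1204] y [0.1609 0.1806] z99 [0.1208 0.1281]
wrist G 22 mean [0.5279 0.2355 0.1323] y [0.2315 0.2392] z99 [0.1323 0.1329]
top finger 404 tool z max [-0.0741 -0.0472 -0.0403] tool x rng [-0.018   0.0039]
top L 77 mean [0.5284 0.3264 0.1184] y [0.3108 0.3419] z99 [0.1185 0.1305]
top R 58 mean [0.5302 0.1712 0.1209] y [0.1564 0.1872] z99 [0.1221 0.1336]
top G 124 mean [0.5296 0.2475 0.132 ] y [0.2302 0.2664] z99 [0.1325 0.1355]
top panel z 521 0.10286784263151254 ends z [np.float64(0.10244964799569467), np.float64(0.10304349565146544)]
```

Request:
{"name": "send_rows", "arguments": {
  "targets": [
    {"xyz": [0.14, 0, -0.94], "rotation": [0, 0, 0], "hand": 1},
    {"xyz": [0, 0, -0.94], "rotation": [0, 0, 0], "hand": 1},
    {"xyz": [0, -0.3, 0], "rotation": [0, 0, 0], "hand": 1},
    {"xyz": [0, -0.3, 0], "rotation": [0, 0, 0], "hand": 1},
    {"xyz": [0, 0, 0], "rotation": [0, 0, 0], "hand": 1},
    {"xyz": [0, 0, 0], "rotation": [0, 0, 0], "hand": 1}
  ]
}}

```text
time: 20.27
eef_pos: [0.5324, 0.3397, 0.0841]
ee_rot: [0.173, 0.682, 0.688, -0.174]
ft_force: [-0.2, 0.3, -0.2]
opening: 0.0001
gripper_force: 0.0
```

```bash
python3 f.py f2
```

```text
T [0.5324 0.3397 0.0841] z [ 0.0011 -0.4764 -0.8792] y [ 1.      0.008  -0.0031] tip est [0.5323 0.3585 0.1188] [-0.161  0.258 -0.173]
wrist finger 7305 tool z max [-0.0798 -0.0529 -0.0448] tool x rng [-0.0067  0.0171]
wrist G 210 mean [0.5322 0.2695 0.1251] y [0.2678 0.2712] z99 [0.1253 0.1297]
top finger 383 tool z max [-0.0744 -0.0458 -0.0343] tool x rng [-0.0121  0.0137]
top L 78 mean [0.5285 0.3269 0.1188] y [0.3112 0.343 ] z99 [0.1191 0.1321]
top R 57 mean [0.5302 0.1711 0.1212] y [0.1561 0.1866] z99 [0.1218 0.1322]
top G 123 mean [0.5296 0.2477 0.132 ] y [0.23   0.2666] z99 [0.1322 0.1363]
top panel z 515 0.1028299986341241 ends z [np.float64(0.10292967911153955), np.float64(0.10274756359011097)]
```

```bash
cat > plan.py <<'E'
import numpy as np,sys
# usage: side hy(m, card-side distance handled as outward coord u = s*(y-yc)) 
def tcp(th,hu,over=0,hz0=.104,hz1=.099,d=.0525):
    hz=hz1+(hz0-hz1)*min(1,max(0,th)/.6)
    ph=.5*max(th,0)/.85
    u=hu+.04*np.sin(th)+.004*np.cos(th); z=hz+.04*np.cos(th)-.004*np.sin(th)
    u-=over
    return np.array([u-d*np.sin(ph)+.011*np.cos(ph), z-d*np.cos(ph)-.011*np.sin(ph), ph])
if __name__=='__main__':
    s,hu,u0,z0,ph0=float(sys.argv[1]),*map(float,sys.argv[2:6])
    p=np.array([u0,z0,ph0])
    for th in map(float,sys.argv[6].split(',')):
        q=tcp(th,hu); d=q-p; p=q
        print(th,'TCP y',round(s*q[0],4),'z',round(q[1],4),'ph',round(q[2],3),'row y %.3f z %.3f rotx %.3f'%(s*d[0]/.025,d[1]/.025,s*-1*d[2]/.12))
E
python3 plan.py 1 .3135 .3397 .0841 .497 .85,.75,.65,.55,.45,.35,.25,.15,.05,0,-.05
```

```text
0.85 TCP y 0.3307 z 0.076 ph 0.5 row y -0.361 z -0.322 rotx -0.025
0.75 TCP y 0.3312 z 0.0784 ph 0.441 row y 0.022 z 0.093 rotx 0.490
0.65 TCP y 0.3315 z 0.0806 ph 0.382 row y 0.012 z 0.090 rotx 0.490
0.55 TCP y 0.3316 z 0.0823 ph 0.324 row y 0.002 z 0.068 rotx 0.490
0.45 TCP y 0.3314 z 0.0835 ph 0.265 row y -0.007 z 0.046 rotx 0.490
0.35 TCP y 0.331 z 0.0845 ph 0.206 row y -0.015 z 0.040 rotx 0.490
0.25 TCP y 0.3305 z 0.0853 ph 0.147 row y -0.022 z 0.033 rotx 0.490
0.15 TCP y 0.3298 z 0.0859 ph 0.088 row y -0.028 z 0.025 rotx 0.490
0.05 TCP y 0.3289 z 0.0864 ph 0.029 row y -0.033 z 0.017 rotx 0.490
0.0 TCP y 0.3285 z 0.0865 ph 0.0 row y -0.018 z 0.005 rotx 0.245
-0.05 TCP y 0.3265 z 0.0866 ph 0.0 row y -0.080 z 0.006 rotx -0.000
```

Request:
{"name": "send_rows", "arguments": {
  "targets": [
    {"xyz": [-0.12, -0.2, -0.32], "rotation": [0, 0, 0], "hand": 1},
    {"xyz": [0, -0.16, 0], "rotation": [0, 0, 0], "hand": 1},
    {"xyz": [0, 0, 0], "rotation": [0, 0, 0], "hand": 1},
    {"xyz": [0, 0.02, 0.09], "rotation": [0.49, 0, 0], "hand": 1},
    {"xyz": [0, 0.01, 0.09], "rotation": [0.49, 0, 0], "hand": 1},
    {"xyz": [0, 0, 0.07], "rotation": [0.49, 0, 0], "hand": 1},
    {"xyz": [0, -0.01, 0.05], "rotation": [0.49, 0, 0], "hand": 1},
    {"xyz": [0, 0, 0], "rotation": [0, 0, 0], "hand": 1},
    {"xyz": [0, 0, 0], "rotation": [0, 0, 0], "hand": 1}
  ]
}}

```text
time: 21.17
eef_pos: [0.5287, 0.3311, 0.082]
ee_rot: [0.093, 0.697, 0.704, -0.093]
ft_force: [-0.4, 0.7, 0.3]
opening: -0.0001
gripper_force: 0.0
```

```bash
python3 f.py f3
```

```text
T [0.5287 0.3311 0.082 ] z [ 0.0003 -0.2611 -0.9653] y [ 1.      0.0096 -0.0023] tip est [0.5287 0.3414 0.1201] [-0.4075  0.6815  0.328 ]
wrist finger 7508 tool z max [-0.0794 -0.0504 -0.0434] tool x rng [-0.0069  0.017 ]
wrist G 23 mean [0.5292 0.2696 0.1205] y [0.2684 0.2706] z99 [0.1204 0.121 ]
wrist panel z 21 0.10235710114689385 ends z [np.float64(nan), np.float64(nan)]
side finger 94 tool z max [-0.0591 -0.0399 -0.0134] tool x rng [-0.0034  0.0139]
top finger 307 tool z max [-0.0714 -0.0396 -0.0129] tool x rng [-0.0175  0.0096]
top L 63 mean [0.5294 0.3205 0.1251] y [0.3107 0.3321] z99 [0.1263 0.1406]
top R 57 mean [0.5307 0.1708 0.1213] y [0.1565 0.1867] z99 [0.1213 0.1324]
top G 122 mean [0.5298 0.2475 0.1313] y [0.2302 0.2662] z99 [0.132  0.1358]
top panel z 503 0.10299373320435914 ends z [np.float64(0.10279151280910453), np.float64(0.1029273482374498)]
  return _methods._mean(a, axis=axis, dtype=dtype,
  ret = ret.dtype.type(ret / rcount)
```

Request:
{"name": "send_rows", "arguments": {
  "targets": [
    {"xyz": [0, -0.02, 0.06], "rotation": [0.49, 0, 0], "hand": 1},
    {"xyz": [0, -0.02, 0.04], "rotation": [0.49, 0, 0], "hand": 1},
    {"xyz": [0, -0.03, 0.03], "rotation": [0.49, 0, 0], "hand": 1},
    {"xyz": [0, -0.03, 0.02], "rotation": [0.49, 0, 0], "hand": 1},
    {"xyz": [0, -0.02, 0.02], "rotation": [0.25, 0, 0], "hand": 1},
    {"xyz": [0, 0, 0], "rotation": [0, 0, 0], "hand": 1},
    {"xyz": [0, 0, 0], "rotation": [0, 0, 0], "hand": 1}
  ]
}}

```text
time: 21.9
eef_pos: [0.5276, 0.331, 0.0851]
ee_rot: [-0.002, 0.702, 0.712, 0.001]
ft_force: [-0.1, 2.7, -1.2]
opening: -0.0003
gripper_force: 1.5
```

```bash
python3 f.py f4 2>/dev/null
```

```text
T [0.5276 0.331  0.0851] z [-0.001  0.004 -1.   ] y [ 0.9999  0.0131 -0.0009] tip est [0.5277 0.3309 0.1246] [-0.0955  2.7039 -1.1865]
wrist finger 7586 tool z max [-0.0792 -0.0503 -0.043 ] tool x rng [-0.0072  0.0167]
wrist panel z 153 0.100363777285378 ends z [np.float64(nan), np.float64(nan)]
side finger 281 tool z max [-0.0704 -0.045  -0.0259] tool x rng [-0.0068  0.0128]
top finger 160 tool z max [-0.0564 -0.0158 -0.0095] tool x rng [-0.0193 -0.0006]
top L 47 mean [0.5302 0.3135 0.1274] y [0.3098 0.3218] z99 [0.1345 0.142 ]
top R 56 mean [0.5311 0.171  0.1208] y [0.1564 0.1868] z99 [0.1224 0.1321]
top G 121 mean [0.5304 0.247  0.1296] y [0.23   0.2657] z99 [0.1302 0.1341]
top panel z 438 0.10121448897966581 ends z [np.float64(0.10040472813642876), np.float64(0.10182681370670527)]
```

Request:
{"name": "send_rows", "arguments": {
  "targets": [
    {"xyz": [0, -0.06, 0.03], "rotation": [0, 0, 0], "hand": 1},
    {"xyz": [0, -0.06, 0.02], "rotation": [0, 0, 0], "hand": 1},
    {"xyz": [0, 0, 0], "rotation": [0, 0, 0], "hand": 1},
    {"xyz": [0, 0, 0], "rotation": [0, 0, 0], "hand": 1}
  ]
}}

```text
time: 22.38
eef_pos: [0.5273, 0.3286, 0.0865]
ee_rot: [-0.002, 0.702, 0.712, 0.001]
ft_force: [-0.1, 9.1, -4.0]
opening: 0.0001
gripper_force: 4.0
```

```bash
python3 f.py f5 2>/dev/null | grep -v finger
```

```text
T [0.5273 0.3286 0.0865] z [-0.0008  0.0046 -1.    ] y [ 0.9999  0.0138 -0.0007] tip est [0.5273 0.3284 0.126 ] [-0.066   9.0606 -3.9923]
wrist panel z 91 0.10022131119039601 ends z [np.float64(nan), np.float64(nan)]
top L 43 mean [0.5301 0.3122 0.1279] y [0.3093 0.3179] z99 [0.1335 0.1415]
top R 56 mean [0.5311 0.171  0.1208] y [0.1562 0.1874] z99 [0.1225 0.1326]
top G 118 mean [0.5304 0.247  0.1293] y [0.2299 0.2657] z99 [0.13   0.1335]
top panel z 441 0.10089906746218896 ends z [np.float64(0.10002866640486605), np.float64(0.10179024557003402)]
```

Request:
{"name": "send_rows", "arguments": {
  "targets": [
    {"xyz": [0, -0.06, 0.02], "rotation": [0, 0, 0], "hand": 1},
    {"xyz": [0, -0.03, 0.01], "rotation": [0, 0, 0], "hand": 1},
    {"xyz": [0, 0, 0], "rotation": [0, 0, 0], "hand": 1},
    {"xyz": [0, 0, 0], "rotation": [0, 0, 0], "hand": 1}
  ]
}}

```text
time: 22.87
eef_pos: [0.527, 0.3281, 0.0874]
ee_rot: [-0.003, 0.702, 0.712, 0.002]
ft_force: [-1.3, 12.2, -7.2]
opening: -0.0003
gripper_force: 6.1
```

Request:
{"name": "send_rows", "arguments": {
  "targets": [
    {"xyz": [0, 0.45, 0], "rotation": [0, 0, 0], "hand": 1},
    {"xyz": [0, 0, 1], "rotation": [0, 0, 0], "hand": 1},
    {"xyz": [0.06, 0, 1], "rotation": [0, 0, 0], "hand": 1},
    {"xyz": [0.06, -0.98, 0.1], "rotation": [0.52, 0, 0], "hand": 1},
    {"xyz": [0, -0.98, 0], "rotation": [0.52, 0, 0], "hand": 1},
    {"xyz": [0, -0.98, 0], "rotation": [0.52, 0, 0], "hand": 1},
    {"xyz": [0, -0.98, 0], "rotation": [0.52, 0, 0], "hand": 1},
    {"xyz": [0, -0.98, 0], "rotation": [0.52, 0, 0], "hand": 1},
    {"xyz": [0, -0.98, 0], "rotation": [0.52, 0, 0], "hand": 1},
    {"xyz": [0, -0.98, 0], "rotation": [0.52, 0, 0], "hand": 1},
    {"xyz": [0, -0.98, 0], "rotation": [0.52, 0, 0], "hand": 1},
    {"xyz": [0, 0, 0], "rotation": [0, 0, 0], "hand": 1},
    {"xyz": [0, 0, 0], "rotation": [0, 0, 0], "hand": 1}
  ]
}}

```text
time: 23.95
eef_pos: [0.5317, 0.1345, 0.1386]
ee_rot: [-0.175, 0.684, 0.686, 0.176]
ft_force: [0.2, -0.1, -1.4]
opening: -0.0001
gripper_force: 0.0
```

```bash
python3 f.py f6 2>/dev/null
```

```text
T [0.5317 0.1345 0.1386] z [ 0.0008  0.4801 -0.8772] y [1.     0.0022 0.0021] tip est [0.5317 0.1156 0.1732] [ 0.1885 -0.0799 -1.3606]
wrist finger 6524 tool z max [-0.0808 -0.0544 -0.0449] tool x rng [-0.0079  0.0162]
wrist L 178 mean [0.5303 0.3097 0.1063] y [0.3078 0.3116] z99 [0.1043 0.1164]
wrist R 747 mean [0.5324 0.1705 0.12  ] y [0.1552 0.189 ] z99 [0.1212 0.1313]
wrist G 1058 mean [0.5321 0.248  0.1299] y [0.2302 0.268 ] z99 [0.13   0.1316]
wrist panel z 3961 0.10063390760319561 ends z [np.float64(0.09941444642204608), np.float64(0.10126601090565127)]
side finger 352 tool z max [-0.0763 -0.0455 -0.0387] tool x rng [-0.0028  0.0184]
side L 46 mean [0.5302 0.3166 0.125 ] y [0.3122 0.3208] z99 [0.1213 0.1426]
side R 104 mean [0.5312 0.1724 0.1179] y [0.1559 0.1882] z99 [0.1186 0.1326]
side G 122 mean [0.5307 0.2514 0.1294] y [0.2312 0.2692] z99 [0.1299 0.1336]
side panel z 413 0.10118177184511465 ends z [np.float64(0.10069307395216924), np.float64(0.10181510825683807)]
top finger 79 tool z max [-0.0761 -0.0521 -0.0474] tool x rng [0.0085 0.0192]
top L 35 mean [0.5297 0.3132 0.1266] y [0.3109 0.3181] z99 [0.1324 0.1419]
top R 57 mean [0.5309 0.171  0.1205] y [0.1565 0.1873] z99 [0.1217 0.1327]
top G 121 mean [0.5302 0.2472 0.1297] y [0.2304 0.2656] z99 [0.1301 0.1337]
top panel z 530 0.10103219795105518 ends z [np.float64(0.09970669870608322), np.float64(0.10189067906761991)]
```

Request:
{"name": "send_rows", "arguments": {
  "targets": [
    {"xyz": [0, 0, -1], "rotation": [0, 0, 0], "hand": 1},
    {"xyz": [0, 0, -1], "rotation": [0, 0, 0], "hand": 1},
    {"xyz": [0, 0.5, -0.2], "rotation": [0, 0, 0], "hand": 1},
    {"xyz": [0, 0.4, -0.2], "rotation": [0, 0, 0], "hand": 1},
    {"xyz": [0, 0, 0], "rotation": [0, 0, 0], "hand": 1},
    {"xyz": [0, 0, 0], "rotation": [0, 0, 0], "hand": 1}
  ]
}}

```text
time: 24.6
eef_pos: [0.5307, 0.1641, 0.0808]
ee_rot: [-0.175, 0.679, 0.691, 0.176]
ft_force: [0.0, -1.1, -0.6]
opening: 0.0001
gripper_force: 0.0
```

```bash
python3 - <<'E'
from h import *
s=env.read_state();T=s['eef_pos'];q=s['ee_rot'];ph=2*np.arcsin(np.hypot(q[0],q[3]))
print(T,ph,s['ft_force'])
import os;os.system(f"python3 plan.py -1 -.1855 {-T[1]} {T[2]} {ph} .85,.75,.65,.55,.45,.35,.25,.15,.05,0,-.05")
E
```

```text
0.85 TCP y 0.1683 z 0.076 ph 0.5 row y 0.168 z -0.191 rotx -0.013
0.75 TCP y 0.1678 z 0.0784 ph 0.441 row y -0.022 z 0.093 rotx -0.490
0.65 TCP y 0.1675 z 0.0806 ph 0.382 row y -0.012 z 0.090 rotx -0.490
0.55 TCP y 0.1674 z 0.0823 ph 0.324 row y -0.002 z 0.068 rotx -0.490
0.45 TCP y 0.1676 z 0.0835 ph 0.265 row y 0.007 z 0.046 rotx -0.490
0.35 TCP y 0.168 z 0.0845 ph 0.206 row y 0.015 z 0.040 rotx -0.490
0.25 TCP y 0.1685 z 0.0853 ph 0.147 row y 0.022 z 0.033 rotx -0.490
0.15 TCP y 0.1692 z 0.0859 ph 0.088 row y 0.028 z 0.025 rotx -0.490
0.05 TCP y 0.1701 z 0.0864 ph 0.029 row y 0.033 z 0.017 rotx -0.490
0.0 TCP y 0.1705 z 0.0865 ph 0.0 row y 0.018 z 0.005 rotx -0.245
-0.05 TCP y 0.1725 z 0.0866 ph 0.0 row y 0.080 z 0.006 rotx 0.000
[0.53073564 0.16412956 0.08081236] 0.5015978368794057 [ 0.02066756 -1.14915083 -0.57151752]
```

Request:
{"name": "send_rows", "arguments": {
  "targets": [
    {"xyz": [0, 0.05, -0.1], "rotation": [0, 0, 0], "hand": 1},
    {"xyz": [0, 0.05, -0.05], "rotation": [0, 0, 0], "hand": 1},
    {"xyz": [0, 0, 0.07], "rotation": [-0.49, 0, 0], "hand": 1},
    {"xyz": [0, 0, 0.08], "rotation": [-0.49, 0, 0], "hand": 1},
    {"xyz": [0, 0, 0.07], "rotation": [-0.49, 0, 0], "hand": 1},
    {"xyz": [0, 0.01, 0.05], "rotation": [-0.49, 0, 0], "hand": 1},
    {"xyz": [0, 0.02, 0.04], "rotation": [-0.49, 0, 0], "hand": 1},
    {"xyz": [0, 0.02, 0.03], "rotation": [-0.49, 0, 0], "hand": 1},
    {"xyz": [0, 0.03, 0.03], "rotation": [-0.49, 0, 0], "hand": 1},
    {"xyz": [0, 0.03, 0.02], "rotation": [-0.49, 0, 0], "hand": 1},
    {"xyz": [0, 0.02, 0.02], "rotation": [-0.25, 0, 0], "hand": 1},
    {"xyz": [0, 0, 0], "rotation": [0, 0, 0], "hand": 1},
    {"xyz": [0, 0, 0], "rotation": [0, 0, 0], "hand": 1}
  ]
}}

```text
time: 25.68
eef_pos: [0.5312, 0.1679, 0.0868]
ee_rot: [-0.001, 0.703, 0.712, 0.001]
ft_force: [0.2, -0.1, 0.7]
opening: -0.0001
gripper_force: 0.0
```

```bash
python3 f.py f7 2>/dev/null | grep -v finger
```

```text
T [0.5312 0.1679 0.0868] z [ 0.0006  0.002  -1.    ] y [0.9999 0.0125 0.0006] tip est [0.5312 0.1678 0.1263] [ 0.1833 -0.1072  0.7091]
wrist R 712 mean [0.533  0.1856 0.132 ] y [0.1801 0.1915] z99 [0.1382 0.14  ]
wrist G 3981 mean [0.5318 0.2516 0.1289] y [0.2324 0.2698] z99 [0.129  0.1307]
wrist panel z 8201 0.09931851723490649 ends z [np.float64(0.09915852119996241), np.float64(0.0992104381064879)]
side L 46 mean [0.5292 0.3203 0.1258] y [0.3165 0.3239] z99 [0.126  0.1419]
side R 76 mean [0.5314 0.1866 0.1232] y [0.1753 0.1928] z99 [0.1256 0.1416]
side G 127 mean [0.5303 0.2541 0.1284] y [0.2324 0.2713] z99 [0.1292 0.133 ]
side panel z 431 0.10016833841206492 ends z [np.float64(0.10021581612223747), np.float64(0.09986849420608916)]
```

Request:
{"name": "send_rows", "arguments": {
  "targets": [
    {"xyz": [0, 0.08, 0.01], "rotation": [0, 0, 0], "hand": 1},
    {"xyz": [0, 0.08, 0.01], "rotation": [0, 0, 0], "hand": 1},
    {"xyz": [0, 0.04, 0.01], "rotation": [0, 0, 0], "hand": 1},
    {"xyz": [0, 0, 0], "rotation": [0, 0, 0], "hand": 1},
    {"xyz": [0, 0, 0], "rotation": [0, 0, 0], "hand": 1}
  ]
}}

```text
time: 26.25
eef_pos: [0.5309, 0.1715, 0.0869]
ee_rot: [-0.0, 0.703, 0.711, -0.0]
ft_force: [0.1, -5.3, -3.7]
opening: 0.0
gripper_force: 2.4
```

Request:
{"name": "send_rows", "arguments": {
  "targets": [
    {"xyz": [0, 0.06, 0.02], "rotation": [0, 0, 0], "hand": 1},
    {"xyz": [0, 0.06, 0.01], "rotation": [0, 0, 0], "hand": 1},
    {"xyz": [0, 0, 0], "rotation": [0, 0, 0], "hand": 1},
    {"xyz": [0, 0, 0], "rotation": [0, 0, 0], "hand": 1}
  ]
}}

```text
time: 26.58
eef_pos: [0.5304, 0.1735, 0.0874]
ee_rot: [-0.0, 0.703, 0.711, -0.001]
ft_force: [-0.5, -7.7, -4.3]
opening: -0.0
gripper_force: 3.9
```

```bash
python3 f.py f8 2>/dev/null | grep -v finger
```

```text
T [0.5304 0.1735 0.0874] z [-0.002  -0.0014 -1.    ] y [ 0.9999  0.0105 -0.002 ] tip est [0.5305 0.1736 0.1269] [-0.4781 -7.73   -4.3451]
wrist R 641 mean [0.5325 0.19   0.1321] y [0.1855 0.1933] z99 [0.1377 0.1394]
wrist G 3793 mean [0.5315 0.2534 0.1279] y [0.234  0.2717] z99 [0.1279 0.1296]
wrist panel z 8864 0.09827002477920121 ends z [np.float64(0.09807753579776707), np.float64(0.09827381746589517)]
side L 46 mean [0.5289 0.3216 0.1259] y [0.3181 0.3253] z99 [0.1303 0.1397]
side R 70 mean [0.5309 0.1902 0.1235] y [0.182  0.1941] z99 [0.1261 0.1396]
side G 120 mean [0.5299 0.2549 0.1275] y [0.2329 0.2726] z99 [0.1281 0.132 ]
side panel z 447 0.0992343411952742 ends z [np.float64(0.0992145494630908), np.float64(0.09928251627287354)]
```

Request:
{"name": "send_rows", "arguments": {
  "targets": [
    {"xyz": [0, 0.06, 0.01], "rotation": [0, 0, 0], "hand": 1},
    {"xyz": [0, 0.04, 0.01], "rotation": [0, 0, 0], "hand": 1},
    {"xyz": [0, 0, 0], "rotation": [0, 0, 0], "hand": 1},
    {"xyz": [0, 0, 0], "rotation": [0, 0, 0], "hand": 1}
  ]
}}

```text
time: 27.07
eef_pos: [0.5303, 0.1737, 0.0875]
ee_rot: [0.0, 0.704, 0.71, -0.003]
ft_force: [0.9, -13.6, -4.9]
opening: 0.0004
gripper_force: 6.8
```

Request:
{"name": "send_rows", "arguments": {
  "targets": [
    {"xyz": [0, -0.45, 0], "rotation": [0, 0, 0], "hand": 1},
    {"xyz": [0, 0, 1], "rotation": [0, 0, 0], "hand": 1},
    {"xyz": [0, 0, 1], "rotation": [0, 0, 0], "hand": 1},
    {"xyz": [0, 0.98, 0.1], "rotation": [0, 0, 0], "hand": 1},
    {"xyz": [0, 0.98, 0], "rotation": [0, 0, 0], "hand": 1},
    {"xyz": [0, 0.98, 0], "rotation": [0, 0, 0], "hand": 1},
    {"xyz": [0, 0.98, 0], "rotation": [0, 0, 0], "hand": 1},
    {"xyz": [0, 0.98, 0], "rotation": [0, 0, 0], "hand": 1},
    {"xyz": [0, 0.98, 0], "rotation": [0, 0, 0], "hand": 1},
    {"xyz": [0, 0.98, 0], "rotation": [0, 0, 0], "hand": 1},
    {"xyz": [0, 0.6, 0], "rotation": [0, 0, 0], "hand": 1},
    {"xyz": [0, 0, 0], "rotation": [0, 0, 0], "hand": 1},
    {"xyz": [0, 0, 0], "rotation": [0, 0, 0], "hand": 1}
  ]
}}

```text
time: 28.15
eef_pos: [0.5308, 0.3542, 0.141]
ee_rot: [-0.001, 0.702, 0.712, 0.001]
ft_force: [0.2, -0.4, -0.5]
opening: 0.0
gripper_force: 0.0
```

```bash
python3 f.py f9 2>/dev/null | grep -v finger; python3 - <<'E'
import cv2
a=cv2.imread('pics/f9top.png')[130:250,100:240]; b=cv2.imread('pics/f9side.png')[240:400,130:310]
cv2.imwrite('pics/c9.png',cv2.hconcat([cv2.resize(a,(400,400),interpolation=2),cv2.resize(b,(400,400),interpolation=2)]))
E
```

```text
T [0.5308 0.3542 0.141 ] z [-0.0001  0.002  -1.    ] y [ 0.9999  0.0134 -0.0001] tip est [0.5308 0.3541 0.1805] [ 0.2337 -0.3641 -0.4516]
wrist G 351 mean [0.5311 0.2634 0.1278] y [0.2527 0.2724] z99 [0.1281 0.1295]
side L 20 mean [0.5276 0.3204 0.1123] y [0.3177 0.3233] z99 [0.1124 0.1254]
side panel z 68 0.09952619427982842 ends z [np.float64(0.09952619427982842), np.float64(nan)]
top L 41 mean [0.5289 0.3168 0.1245] y [0.3132 0.3229] z99 [0.1271 0.1401]
top R 17 mean [0.5306 0.1854 0.137 ] y [0.182  0.1887] z99 [0.1376 0.1402]
top G 120 mean [0.5303 0.2502 0.128 ] y [0.2331 0.268 ] z99 [0.1281 0.1314]
top panel z 412 0.09905257358737221 ends z [np.float64(0.09920827764599244), np.float64(0.09884419397292823)]
```

View pics/c9.png

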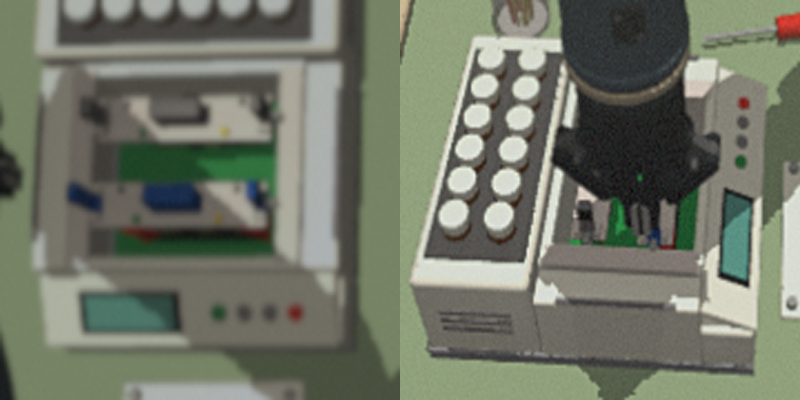

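Request:
{"name": "send_rows", "arguments": {
  "targets": [
    {"xyz": [-0.05, 0, -1], "rotation": [0, 0, 0], "hand": 1},
    {"xyz": [0, 0, -1], "rotation": [0, 0, 0], "hand": 1},
    {"xyz": [0, -0.2, -0.1], "rotation": [0, 0, 0], "hand": 1},
    {"xyz": [0, -0.2, 0], "rotation": [0, 0, 0], "hand": 1},
    {"xyz": [0, -0.2, 0], "rotation": [0, 0, 0], "hand": 1},
    {"xyz": [0, -0.15, 0.02], "rotation": [0, 0, 0], "hand": 1},
    {"xyz": [0, 0, 0], "rotation": [0, 0, 0], "hand": 1},
    {"xyz": [0, 0, 0], "rotation": [0, 0, 0], "hand": 1}
  ]
}}

```text
time: 28.97
eef_pos: [0.5306, 0.3344, 0.0903]
ee_rot: [-0.0, 0.703, 0.711, 0.001]
ft_force: [-0.3, -0.3, 0.2]
opening: 0.0
gripper_force: 0.0
```

Request:
{"name": "send_rows", "arguments": {
  "targets": [
    {"xyz": [0, -0.08, -0.05], "rotation": [0, 0, 0], "hand": 1},
    {"xyz": [0, -0.08, 0.01], "rotation": [0, 0, 0], "hand": 1},
    {"xyz": [0, -0.05, 0.01], "rotation": [0, 0, 0], "hand": 1},
    {"xyz": [0, 0, 0], "rotation": [0, 0, 0], "hand": 1},
    {"xyz": [0, 0, 0], "rotation": [0, 0, 0], "hand": 1}
  ]
}}

```text
time: 29.38
eef_pos: [0.5299, 0.3308, 0.0885]
ee_rot: [-0.001, 0.703, 0.712, 0.001]
ft_force: [0.6, 5.1, -1.8]
opening: -0.0
gripper_force: 2.5
```

Request:
{"name": "send_rows", "arguments": {
  "targets": [
    {"xyz": [0, -0.06, 0.01], "rotation": [0, 0, 0], "hand": 1},
    {"xyz": [0, -0.06, 0.01], "rotation": [0, 0, 0], "hand": 1},
    {"xyz": [0, -0.03, 0.01], "rotation": [0, 0, 0], "hand": 1},
    {"xyz": [0, 0, 0], "rotation": [0, 0, 0], "hand": 1},
    {"xyz": [0, 0, 0], "rotation": [0, 0, 0], "hand": 1}
  ]
}}

```text
time: 29.8
eef_pos: [0.5291, 0.3293, 0.089]
ee_rot: [-0.002, 0.702, 0.712, 0.002]
ft_force: [0.4, 11.3, -6.3]
opening: 0.0003
gripper_force: 5.6
```

Request:
{"name": "send_rows", "arguments": {
  "targets": [
    {"xyz": [0, -0.06, 0.02], "rotation": [0, 0, 0], "hand": 1},
    {"xyz": [0, -0.03, 0.01], "rotation": [0, 0, 0], "hand": 1},
    {"xyz": [0, 0, 0], "rotation": [0, 0, 0], "hand": 1},
    {"xyz": [0, 0, 0], "rotation": [0, 0, 0], "hand": 1}
  ]
}}

```text
time: 30.13
eef_pos: [0.529, 0.3275, 0.0897]
ee_rot: [-0.002, 0.702, 0.712, 0.002]
ft_force: [-0.6, 13.2, -8.0]
opening: -0.0
gripper_force: 6.1
```

Request:
{"name": "send_rows", "arguments": {
  "targets": [
    {"xyz": [0, 0.5, 0], "rotation": [0, 0, 0], "hand": 1},
    {"xyz": [0, 0.3, 1], "rotation": [0, 0, 0], "hand": 1},
    {"xyz": [-0.3, 0, 1], "rotation": [0, 0, 0], "hand": 1},
    {"xyz": [-1, 0, 1], "rotation": [0, 0, 0], "hand": 1},
    {"xyz": [-1, 0, 1], "rotation": [0, 0, 0], "hand": 1},
    {"xyz": [-1, -0.9, 0], "rotation": [0, 0, 0], "hand": 1},
    {"xyz": [0, -0.9, 0], "rotation": [0, 0, 0], "hand": 1},
    {"xyz": [0, -0.9, 0], "rotation": [0, 0, 0], "hand": 1},
    {"xyz": [0, -0.9, 0], "rotation": [0, 0, 0], "hand": 1},
    {"xyz": [0, -0.9, 0], "rotation": [0, 0, 0], "hand": 1},
    {"xyz": [0, -0.9, 0], "rotation": [0, 0, 0], "hand": 1},
    {"xyz": [0, -0.9, 0], "rotation": [0, 0, 0], "hand": 1},
    {"xyz": [0, -0.9, 0], "rotation": [0, 0, 0], "hand": 1},
    {"xyz": [0, 0, 0], "rotation": [0, 0, 0], "hand": 1}
  ]
}}

```text
time: 31.3
eef_pos: [0.4473, 0.1581, 0.1897]
ee_rot: [0.001, 0.705, 0.709, -0.001]
ft_force: [-0.3, -0.6, -0.7]
opening: 0.0001
gripper_force: 0.0
```

```bash
cat > g.py <<'E'
from h import *
import sys
np.set_printoptions(precision=4,suppress=True)
s=env.read_state();print(s['eef_pos'])
for n in ['top','side','wrist']:
    c=cam(n);W=cloud(c);save(sys.argv[1]+n,c['img']);hsv=cv2.cvtColor(c['img'],cv2.COLOR_RGB2HSV).astype(int);H,S,V=hsv[...,0],hsv[...,1],hsv[...,2];X,Y,Z=W[...,0],W[...,1],W[...,2]
    # lever points: mean y by height band, new vs fitted
    for nm,xc in (('new',.529),('fit',.588)):
        for sg in (1,-1):
            m=(abs(X-xc)<.012)&(sg*(Y-.2505)>.05)&(sg*(Y-.2505)<.1)&(Z>.105)&(Z<.15)
            if nm=='new': m&=(H>98)&(H<128)&(S>80)
            if m.sum()<4: print(n,nm,sg,m.sum());continue
            t=m&(Z>.13); print(n,nm,sg,m.sum(),'y rng',np.percentile(Y[m],[2,98]),'z98',np.percentile(Z[m],98),'top y',Y[t].mean(),t.sum(),'low y',Y[m&(Z<.125)].mean())
        p=(abs(X-xc)<.016)&(abs(Y-.25)<.06)&(abs(Z-.1)<.008); print(n,nm,'panel',np.median(Z[p]) if p.sum()>5 else 0)
        g=(abs(X-xc)<.016)&(abs(Y-.25)<.03)&(abs(Z-.13)<.01); print(n,nm,'grip',np.median(W[g],axis=0) if g.sum()>5 else 0)
E
python3 g.py g1 2>/dev/null
```

```text
[0.4473 0.1581 0.1897]
top new 1 0
top new -1 26 y rng [0.1782 0.186 ] z98 0.14049563972515672 top y 0.1824651661920503 26 low y nan
top new panel 0.09889047778794595
top new grip 0
top fit 1 0
top fit -1 72 y rng [0.1752 0.1903] z98 0.1404106588377028 top y 0.1848559697775557 29 low y 0.1831655085539789
top fit panel 0.09879008086686436
top fit grip [0.5871 0.2445 0.1274]
side new 1 50 y rng [0.3102 0.3193] z98 0.13966515681062433 top y 0.3144528789630746 25 low y 0.31609700496950094
side new -1 57 y rng [0.1793 0.1895] z98 0.14002331030350115 top y 0.1844837959487166 26 low y 0.18729693023775626
side new panel 0.09903877372907167
side new grip [0.5311 0.2518 0.1275]
side fit 1 119 y rng [0.3101 0.3247] z98 0.1400374850951707 top y 0.3161630117029096 43 low y 0.3171457426946709
side fit -1 85 y rng [0.1825 0.192 ] z98 0.1394331098113762 top y 0.18811711206785295 31 low y 0.1887948554098729
side fit panel 0.09869666121246759
side fit grip [0.5873 0.2535 0.1278]
wrist new 1 0
wrist new -1 178 y rng [0.1808 0.1876] z98 0.1393256892708554 top y 0.1843899879415055 172 low y 0.18520163915601376
wrist new panel 0.09808474570306681
wrist new grip [0.5296 0.2495 0.1275]
wrist fit 1 0
wrist fit -1 716 y rng [0.1763 0.1912] z98 0.13845992595259965 top y 0.1867303374117905 301 low y 0.18640717622209757
wrist fit panel 0.09781127958203911
wrist fit grip [0.5851 0.2509 0.1272]
```

Request:
{"name": "send_rows", "arguments": {
  "targets": [
    {"xyz": [0.82, 0, 0], "rotation": [0, 0, 0], "hand": 1},
    {"xyz": [0.82, 0, 0], "rotation": [0, 0, 0], "hand": 1},
    {"xyz": [0.82, 0, 0], "rotation": [0, 0, 0], "hand": 1},
    {"xyz": [0.82, 0, 0], "rotation": [0, 0, 0], "hand": 1},
    {"xyz": [0, 0, 0], "rotation": [0, 0, 0], "hand": 1},
    {"xyz": [0, 0, -1], "rotation": [0, 0, 0], "hand": 1},
    {"xyz": [0, 0, -1], "rotation": [0, 0, 0], "hand": 1},
    {"xyz": [0, 0, -1], "rotation": [0, 0, 0], "hand": 1},
    {"xyz": [0, 0, -1], "rotation": [0, 0, 0], "hand": 1},
    {"xyz": [0, 0, 0], "rotation": [0, 0, 0], "hand": 1},
    {"xyz": [0, 0, 0], "rotation": [0, 0, 0], "hand": 1}
  ]
}}

```text
time: 32.37
eef_pos: [0.5282, 0.1641, 0.0892]
ee_rot: [-0.001, 0.702, 0.712, -0.001]
ft_force: [-0.3, 0.3, 2.0]
opening: 0.0001
gripper_force: 0.0
```

Request:
{"name": "send_rows", "arguments": {
  "targets": [
    {"xyz": [0, 0.08, 0], "rotation": [0, 0, 0], "hand": 1},
    {"xyz": [0, 0.08, 0.01], "rotation": [0, 0, 0], "hand": 1},
    {"xyz": [0, 0.06, 0.01], "rotation": [0, 0, 0], "hand": 1},
    {"xyz": [0, 0, 0], "rotation": [0, 0, 0], "hand": 1},
    {"xyz": [0, 0, 0], "rotation": [0, 0, 0], "hand": 1}
  ]
}}

```text
time: 32.78
eef_pos: [0.5298, 0.169, 0.0911]
ee_rot: [-0.0, 0.703, 0.711, 0.001]
ft_force: [-0.0, 0.7, -0.4]
opening: -0.0002
gripper_force: 0.0
```

Request:
{"name": "send_rows", "arguments": {
  "targets": [
    {"xyz": [0, 0.06, -0.02], "rotation": [0, 0, 0], "hand": 1},
    {"xyz": [0, 0.04, 0], "rotation": [0, 0, 0], "hand": 1},
    {"xyz": [0, 0, 0], "rotation": [0, 0, 0], "hand": 1},
    {"xyz": [0, 0, 0], "rotation": [0, 0, 0], "hand": 1}
  ]
}}

```text
time: 33.12
eef_pos: [0.5296, 0.1702, 0.0899]
ee_rot: [0.0, 0.703, 0.711, 0.0]
ft_force: [0.1, -5.3, 4.0]
opening: 0.0
gripper_force: 2.6
```

Request:
{"name": "send_rows", "arguments": {
  "targets": [
    {"xyz": [0, 0.05, 0.03], "rotation": [0, 0, 0], "hand": 1},
    {"xyz": [0, 0.02, 0.02], "rotation": [0, 0, 0], "hand": 1},
    {"xyz": [0, 0, 0], "rotation": [0, 0, 0], "hand": 1},
    {"xyz": [0, 0, 0], "rotation": [0, 0, 0], "hand": 1}
  ]
}}

```text
time: 33.45
eef_pos: [0.5287, 0.1715, 0.0903]
ee_rot: [-0.0, 0.703, 0.711, -0.001]
ft_force: [0.6, -5.9, -2.0]
opening: 0.0001
gripper_force: 2.7
```

```bash
python3 g.py g2 2>/dev/null | grep -v fit
```

```text
[0.5287 0.1715 0.0903]
top new 1 0
top new -1 0
top new panel 0
top new grip 0
side new 1 52 y rng [0.3122 0.3203] z98 0.1411471106186391 top y 0.3162226347075132 25 low y 0.31753974527622014
side new -1 64 y rng [0.1828 0.1924] z98 0.1411943412468718 top y 0.1882085471455722 27 low y 0.18979972879983747
side new panel 0.09896408391237094
side new grip [0.5303 0.2534 0.1277]
wrist new 1 0
wrist new -1 778 y rng [0.1838 0.1912] z98 0.138724228256039 top y 0.18816034609114135 624 low y 0.19077393678452526
wrist new panel 0.09790927070065827
wrist new grip [0.5306 0.2514 0.1275]
```

Request:
{"name": "send_rows", "arguments": {
  "targets": [
    {"xyz": [0, -0.3, 0], "rotation": [0, 0, 0], "hand": 1},
    {"xyz": [0, -0.4, 0], "rotation": [0, 0, 0], "hand": 1},
    {"xyz": [0, 0, 1], "rotation": [0, 0, 0], "hand": 1},
    {"xyz": [0, 0, 1], "rotation": [0, 0, 0], "hand": 1},
    {"xyz": [-0.6, 0, 1], "rotation": [0, 0, 0], "hand": 1},
    {"xyz": [-0.6, -0.8, 1], "rotation": [0, 0, 0], "hand": 1},
    {"xyz": [0, -0.9, 1], "rotation": [0, 0, 0], "hand": 1},
    {"xyz": [0, -0.9, 0], "rotation": [0, 0, 0], "hand": 1},
    {"xyz": [0, -0.9, 0], "rotation": [0, 0, 0], "hand": 1},
    {"xyz": [0, -0.9, 0], "rotation": [0, 0, 0], "hand": 1},
    {"xyz": [0, 0, 0], "rotation": [0, 0, 0], "hand": 0},
    {"xyz": [0, 0, 0], "rotation": [0, 0, 0], "hand": 0}
  ]
}}

```text
time: 34.6
eef_pos: [0.4994, 0.0438, 0.2162]
ee_rot: [-0.0, 0.704, 0.71, 0.001]
ft_force: [1.0, 0.4, 0.1]
opening: 0.0229
gripper_force: 0.0
```

```bash
python3 g.py g3 2>/dev/null; python3 - <<'E'
import cv2
a=cv2.imread('pics/g3top.png'); b=cv2.imread('pics/g3side.png')
cv2.imwrite('pics/c10.png',cv2.hconcat([cv2.resize(a[80:260,90:460],(400,400*180//370*1)),cv2.resize(b[90:400,120:430],(400,194))]) if 0 else cv2.vconcat([cv2.resize(a[80:260,90:460],(600,292)),cv2.resize(b[100:250,180:480],(600,300))]))
E
```

```text
[0.4994 0.0438 0.2162]
top new 1 31 y rng [0.3099 0.3177] z98 0.1397772315585345 top y 0.3134395654175019 19 low y 0.3126967330633063
top new -1 0
top new panel 0.0985828928569688
top new grip [0.5284 0.2488 0.1279]
top fit 1 58 y rng [0.3097 0.3195] z98 0.13978880014328407 top y 0.31429537715317735 31 low y 0.3125244725447468
top fit -1 0
top fit panel 0.09871283197340394
top fit grip [0.5866 0.2608 0.1277]
side new 1 51 y rng [0.3116 0.3201] z98 0.1411076740391321 top y 0.31578744313114826 24 low y 0.3169542354416425
side new -1 56 y rng [0.1833 0.1918] z98 0.13935475759178323 top y 0.18729665195413894 24 low y 0.18942155638879082
side new panel 0.09867427518953396
side new grip [0.5302 0.254  0.1277]
side fit 1 119 y rng [0.3102 0.3245] z98 0.14117456517104165 top y 0.31667805126244725 46 low y 0.3169834211586064
side fit -1 88 y rng [0.1828 0.1918] z98 0.13954447677496418 top y 0.1883371957059013 32 low y 0.18861297851592165
side fit panel 0.09886365314582603
side fit grip [0.5872 0.2538 0.1276]
wrist new 1 0
wrist new -1 123 y rng [0.1821 0.1869] z98 0.13837864817846648 top y 0.18333749459364798 72 low y 0.18374352240059846
wrist new panel 0.09814498812609009
wrist new grip 0
wrist fit 1 0
wrist fit -1 565 y rng [0.1753 0.1899] z98 0.13834241843302097 top y 0.18336080956006398 212 low y 0.18360675863038736
wrist fit panel 0.0978685448822858
wrist fit grip 0
```

View pics/c10.png

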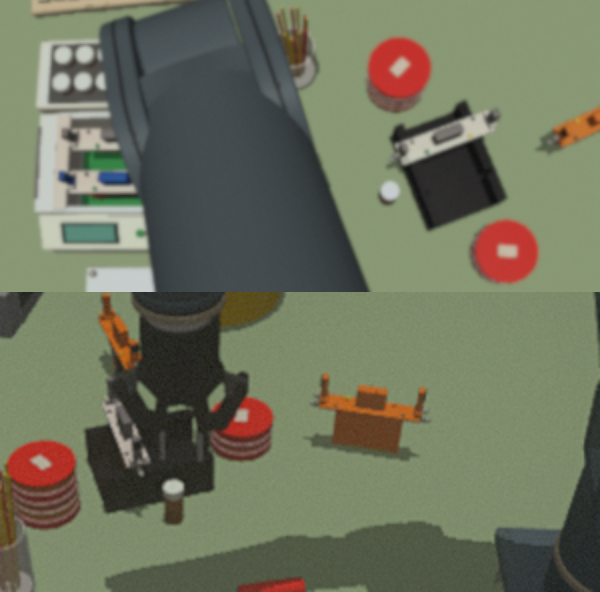

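The top view shows the card in the bay beside the fitted one, with its left lever at (66,178) aligned with the fitted card's at (68,135). In both views the brown card, the vial and the dishes stand where they were. By depth, the panel height matches the fitted card (0.0987 against 0.0989 m) and the lever tips are 128.5 mm apart, against 128 mm when both are upright. I'll hand the job in.

```bash
python3 -c "
from plant import env
print(env.finish_job())"
```

```text
the job is handed in; nothing more can be done
None
```

The new card is seated in the bay with both levers upright and released, handed in at about 35 s; the real fingertips sat about 39 mm short of the reported TCP, so I worked from camera-measured tip positions.

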